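# Latch a ware board into the drying rack

### The arm

A 6-joint arm with a two-finger parallel gripper is mounted at the origin on the work surface. World frame = base frame: x ahead of the robot, y to its left, z up, the work surface at z = 0. Lengths are in m, angles in degrees, forces in N, time in s.
With the tool pointing down it reaches from about 0.325 to 0.775 m from the base axis. Payload 5.5 kg.
Tool frame: the origin (TCP) lies at the very end of the fingers, on their centre line; the grasp point (between the pads) lies 19 mm behind it; z points along the fingers, y is the direction in which the jaws open and shut (so a half turn about z gives the same grasp; the last joint's range is limited). The gripper opens to 85 mm and grips with 20 to 120 N. Pads are 22 mm wide; open, the fingers measure 114 mm over their backs; the gripper's body (76 mm by 85 mm) begins 54 mm behind the grasp point. The pads swing forward as they close: fully open they stand 13 mm farther back than shut.
Start: joints at [62.756, 5.22, 70.514, -0, 104.267, -3.249], TCP at [0.244, 0.548, 0.207] pointing down, gripper open.
Joint ranges: [-164.24, 164.24], [-49.07, 125.15], [9.68, 141.18], [-86.29, 266.29], [3.28, 154.24], [-151.56, 151.56]. Speed limits (degrees/s): [147.25, 147.25, 172.46, 180, 180, 180].

### API

Orientations are given as [roll, pitch, yaw] about the fixed x, y, z axes, in that order (R = Rz(yaw) Ry(pitch) Rx(roll)).
In Python, from cell import get_obs, get_image, camera_model, hand_in, trace gives the robot as it stands.
- The arm moves only by the tool arm_command, never from a script. Its arguments are lists of equal length, an entry for each row: "linear": the shift along the world's x, y, z in units of 50 mm (1.0 is 50 mm), a list of three; "rotation": the turn, a rotation vector about the world's x, y, z in degrees, a list of three; "jaw": the finger opening in mm, from 0 to 85.4. A call has 1 to 12 rows; each row is the pose to reach, as a shift and turn from the pose commanded when the call began; what a row does not reach only later rows make up. A row lasts 1/8 s, in which the tool goes at most 62.5 mm and 10.7 degrees, less where a joint would pass 70% of its speed; a pose out of reach is approached as far as the arm can. A call with a gripper value outside its range is refused whole. The fingers move at their own pace and stop on an object; "squeeze" is the grip in N (left out, the last holds). Time passes only in rows, so rows that repeat a pose let the fingers close. It gives the time, the measured TCP pose, the force and the opening at its end, in the units of the state.
- get_obs(): the state, without advancing time (a new reading comes with each control period).
- get_image(name): name is "side" or "top" or "wrist"; returns the picture (384x512x3 uint8, blue, green, red); there is no depth.
- camera_model(name): a dict with "K" (3x3 intrinsics, pixels), "R" (3x3) and "t" (3): a world point X has camera coordinates R X + t; the wrist camera has in their place "tool_from_camera" (4x4, takes a point from camera to tool coordinates, whose origin is the TCP and whose axes are the flange's). Camera axes: x right, y down, z forward; pixel columns grow to the right and rows downward; lengths in m; the calibration is good to about 2 mm. A picture is of the moment at which its call begins: read the wrist's pose just before it. camera_model takes no time and is no camera call.
- hand_in(): hands the job in, once; it reports no verdict.
Trained networks look in the newest picture that a camera, given by its name, has taken for a name from the list of things; names that differ only in an ending like _2 or _b are one class to them, and where a whole thing is asked for, a point or a joint stands for the part that bears it (a point fixed in the world has none). Each returns a list of dicts, best first, with "confidence" (0 to 1); they miss things now and then, are a little off and sometimes report something else, mostly with a low value. They report only what shows in the picture. A call takes as long as a camera call. They do not tell look-alikes from the thing itself.
- trace(camera, query): "region" (384x512 bool, what is visible of it) and "rect" ([left, top, right, bottom] in pixels, round what is visible of it).
The state is a dict: "time_s": time; "q": joint angles; "joint_velocities": joint speeds; "effort": joint torques, N m; "tool_pos": TCP position; "ee_rot": TCP orientation; "force": force on the tool from outside, world axes, zero at the start; "moment": the same for the moment, N m; "opening": opening from 0.0 (shut) to 1.0 (fully open).
Only numpy, scipy, OpenCV 4.12 (cv2) and the standard library are available. Lean on these libraries where they do the work, as an engineer would, in place of code of your own. Each camera call takes 0.05 s, during which the arm holds its last target.

### The job

Holding it by its handle, slide the ware board with the figure on it into the bottom bay of the drying rack, letting the board's own front edge lift the gravity catch, and push gently until the catch drops behind the board. Then draw the board back against the dropped catch with a light steady pull, about a kilogram's worth, to be sure it holds, and let go, leaving the board in the bay behind the catch and the figure still standing. Never force the board, keep the gripper off the catch and the figure, and leave the jar, the pot and the other figure alone.

Things in the scene. Friction and masses are not known exactly. Their poses are not given: they have to be found in the camera images.
- board_grip (a point): grip point of the ware board: middle of its batten handle, 16 mm above the bench. Handle 24 mm wide (y), top 30 mm above the bench, on the board's centre line, sticking out 115 mm behind the panel. x axis points from handle to panel (the way the board goes in), z up. The handle's end is 35 mm behind this point, the panel's tail edge 80 mm ahead, its front edge 210 mm ahead
- board_tail (a point): middle of the panel's rear (tail) edge, half-way up its thickness, 80 mm ahead of board_grip; axes the same
- board: the loose plywood ware board lying on the bench: flat panel 130 mm long (x), 130 mm wide (y), 12 mm thick, with handle. Origin: centre of the panel's underside, 145 mm ahead of board_grip; axes the same. Some 0.2 to 0.45 kg, the figure 0.2 to 0.35 kg. Drag of sliding them, felt at the handle, is not known beforehand: some 4 to 15 N pushing (a push also bears down), 0 to 5 N drawing back
- rack: fixed grey steel bench drying rack. The bottom bay is the bench between two guides 22 mm high, 133 mm apart, from x = 0 to 149 mm, after a flared mouth from x = -42 mm (166 mm wide) to 0. Rigid back stop at x = 137 mm. Origin: on the bench, on the bay's centre line, where the guides begin; x points into the bay, z up. Posts (215 mm high) at x from 50 mm, |y| 82 to 100 mm; bystanders beyond |y| 140 mm
- catch (a joint): angle (rad) of the gravity catch: 0 dropped, about 0.23 riding on the board. Steel arm 0.16 kg, 14 mm wide, rack y 46 to 60 mm, hinged 28 mm above the bench, 40 mm outside its nose; sloping underside, square nose down to 4 mm. Bracket in slots at the mouth's +y side: the nose's inner face lies anywhere from rack x = -13 to 0 mm, not measured; it drops once the board's tail is 4 mm past that
- figure_mid (a point): middle, half-way up, of the painted ceramic figure standing loose on the panel, within 10 mm of its centre: skirt 64 mm across at the foot, 113 mm tall; z axis up along the figure
- figure: the same figure; origin under its foot
- figure2: bystander: larger figure standing on the bench beside the rack, 130 mm tall, 74 mm across
- jar: bystander: closed glass jar, 72 mm across, 120 mm tall, beside the rack
- pot: bystander: white pot, 70 mm across, 55 mm tall, beside the rack
There are look-alikes about, which are no part of the job. What is shaped like the part that bears catch but orange or pink is not meant.

How it is judged:
By the outcome, as a careful person would: the job done as asked, in the order asked, and still so for the second after the job is handed in, with the robot touching nothing.
It also fails if it takes over 72 s, if anything falls off the work surface, if the arm or the gripper's body presses on something with over 40 N, if the wrist force passes 120 N, or if a joint passes its speed limit or range.

## Working session

There is one attempt and no reset: what is moved stays moved. The work goes in short steps, Python scripts to look and compute and a tool call to move; the robot and the scene stay as the last step left them, time stands still between calls to the robot, and variables do not carry over. Pictures are saved under pics/ and viewed, and the job is handed in when it is done.

Besides the shell and the picture viewer there is one more tool, called by a JSON object that holds its "api" and its "payload". arm_command: Moves the arm, as the interface text tells. Its arguments: {"type":"object","properties":{"linear":{"type":"array"},"rotation":{"type":"array"},"jaw":{"type":"array"},"squeeze":{"type":"number"}},"required":["linear","rotation","jaw"]}

```bash
mkdir -p pics; ls
python3 - <<'E'
from cell import *
import cv2,numpy as np
o=get_obs();print({k:np.round(v,3).tolist() for k,v in o.items()})
for n in ["top","side","wrist"]:
    im=get_image(n);cv2.imwrite(f"pics/{n}0.png",im)
    m=camera_model(n);print(n,{k:np.round(v,4).tolist() for k,v in m.items()})
E
```

```text
pics
{'time_s': 0.0, 'q': [62.757, 5.263, 70.583, -0.0, 104.267, -3.251], 'joint_velocities': [-0.003, -0.025, -0.027, -0.132, 0.067, 0.016], 'effort': [0.0, -45.874, -41.802, 0.0, 0.012, -0.0], 'tool_pos': [0.244, 0.548, 0.206], 'ee_rot': [-179.888, -0.006, 156.008], 'force': [0.518, -0.618, -0.298], 'moment': [0.004, -0.01, -0.028], 'opening': 1.003}
top {'K': [[411.1597, 0.0, 258.1797], [0.0, 411.1597, 192.4429], [0.0, 0.0, 1.0]], 'R': [[-0.005, -1.0, -0.0043], [-0.9927, 0.0055, -0.1205], [0.1206, 0.0036, -0.9927]], 't': [0.0499, 0.6337, 0.8761]}
side {'K': [[455.0085, 0.0, 252.5397], [0.0, 455.0085, 197.1751], [0.0, 0.0, 1.0]], 'R': [[0.8049, -0.5931, 0.0174], [-0.4399, -0.6162, -0.6533], [0.3982, 0.5182, -0.7569]], 't': [-0.4728, 0.3412, 1.0191]}
wrist {'K': [[266.8864, 0.0, 250.6547], [0.0, 266.8864, 189.4461], [0.0, 0.0, 1.0]], 'tool_from_camera': [[-0.0008, -0.9593, -0.2822, 0.0708], [1.0, -0.0006, -0.001, -0.0007], [0.0008, -0.2822, 0.9593, -0.1679], [0.0, 0.0, 0.0, 1.0]]}
```

View pics/top0.png

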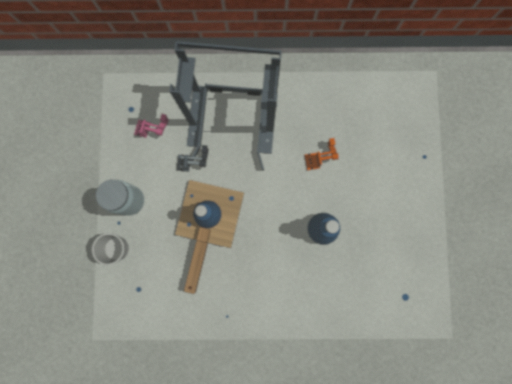

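View pics/side0.png

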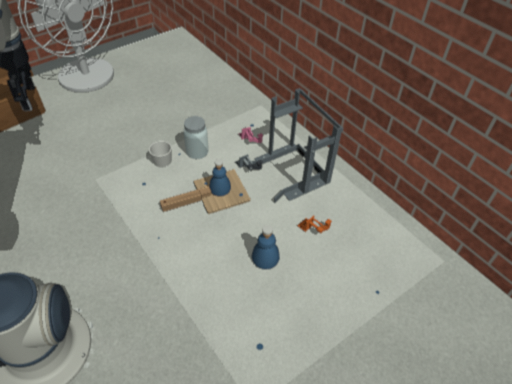

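View pics/wrist0.png

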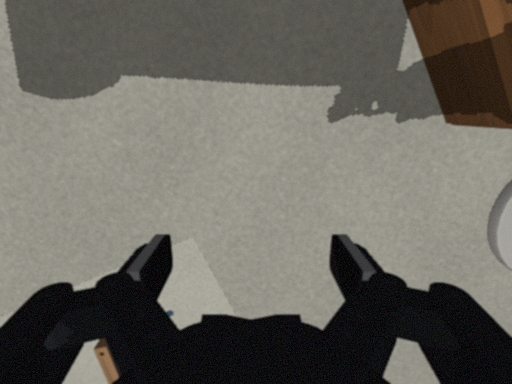

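Top view: board panel about (209,214) with its handle end at (190,292), figure at (207,213), rack mouth about (230,150), dark catch at (192,159). The look-alikes are the pink catch (152,127) and orange catch (321,157), neither wanted. The standalone figure at (324,228) is figure2, jar (114,196), pot (108,248).

```bash
cat > h.py <<'E'
from cell import *
import cv2,numpy as np
def unproj(n,px,z):
    m=camera_model(n);K,R,t=m["K"],m["R"],m["t"]
    K=np.array(K);R=np.array(R);t=np.array(t)
    px=np.atleast_2d(px).astype(float)
    d=(R.T@(np.linalg.inv(K)@np.c_[px,np.ones(len(px))].T)).T
    c=-R.T@t
    s=(z-c[2])/d[:,2]
    return c+d*s[:,None]
def proj(n,X):
    m=camera_model(n);X=np.atleast_2d(X)
    p=(np.array(m["K"])@(np.array(m["R"])@X.T+np.array(m["t"])[:,None])).T
    return p[:,:2]/p[:,2:]
E
python3 - <<'E'
from h import *
im={}
for n in ["top","side"]:
    im[n]=get_image(n)
    ov=im[n].copy()
    for i,q in enumerate(["board","rack","catch","figure"]):
        for r in trace(n,q)[:4]:
            reg=r["region"].astype(np.uint8)
            ys,xs=np.nonzero(reg)
            print(n,q,round(r["confidence"],2),np.round(r["rect"]),reg.sum(),xs.mean().round(1),ys.mean().round(1))
            c,_=cv2.findContours(reg,0,1); 
            np.save(f"{n}_{q}_{int(xs.mean())}.npy",reg)
a=im["top"][30:310,80:360];cv2.imwrite("pics/topcrop.png",cv2.resize(a[110:270,60:180],(0,0),fx=5,fy=5,interpolation=2)[:600*2][:800])
cv2.imwrite("pics/rackcrop.png",cv2.resize(im["top"][35:185,150:310],(0,0),fx=4,fy=4,interpolation=2))
cv2.imwrite("pics/boardcrop.png",cv2.resize(im["top"][170:310,150:310],(0,0),fx=4,fy=4,interpolation=2))
cv2.imwrite("pics/catchcrop.png",cv2.resize(im["side"][120:220,190:350],(0,0),fx=5,fy=5,interpolation=2))
E
```

```text
top board 0.93 [177. 181. 241. 291.] 3214 207.4 223.7
top rack 0.65 [169.  42. 282. 170.] 4205 224.2 94.1
top catch 0.55 [157. 115. 169. 139.] 123 162.2 124.4
top catch 0.51 [325. 139. 339. 161.] 156 332.9 148.7
top figure 0.71 [193. 202. 223. 228.] 576 207.7 213.8
top figure 0.6 [307. 211. 340. 244.] 862 323.7 228.1
side board 0.96 [161. 170. 248. 217.] 1660 209.8 195.7
side rack 0.56 [251.  88. 341. 204.] 3123 302.5 148.9
side catch 0.55 [247. 157. 266. 172.] 137 256.2 165.1
side catch 0.47 [245. 131. 261. 145.] 139 255.1 137.9
side catch 0.29 [252. 227. 281. 271.] 915 265.6 249.6
side figure 0.92 [254. 226. 281. 269.] 900 265.2 249.4
side figure 0.59 [207. 158. 231. 197.] 574 219.1 180.1
```

View pics/rackcrop.png

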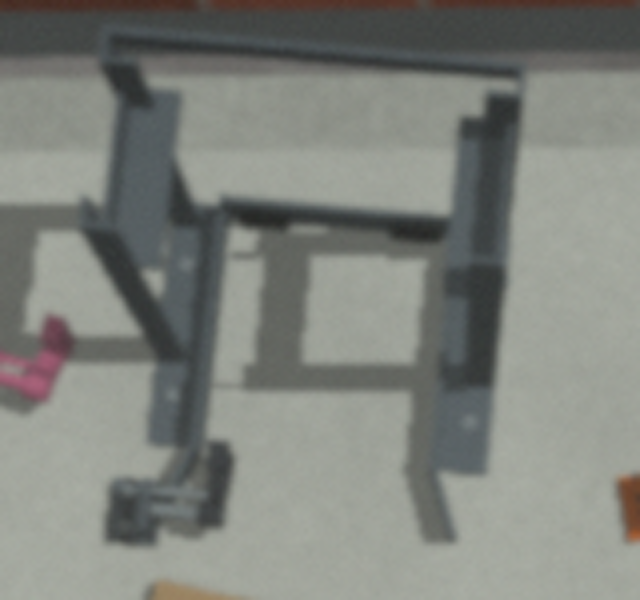

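View pics/boardcrop.png

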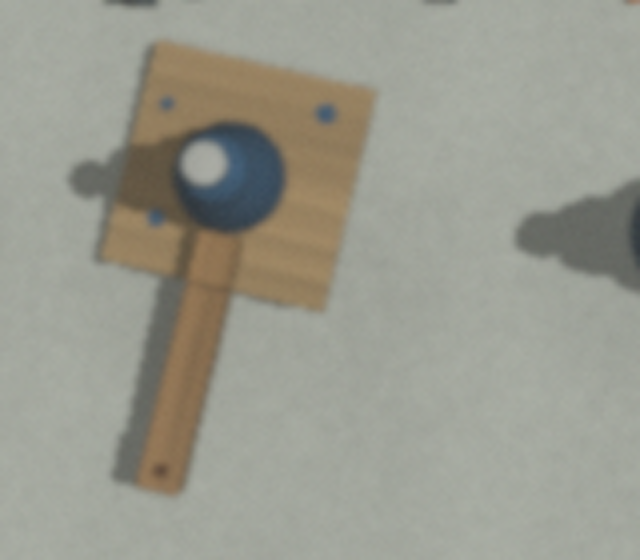

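View pics/catchcrop.png

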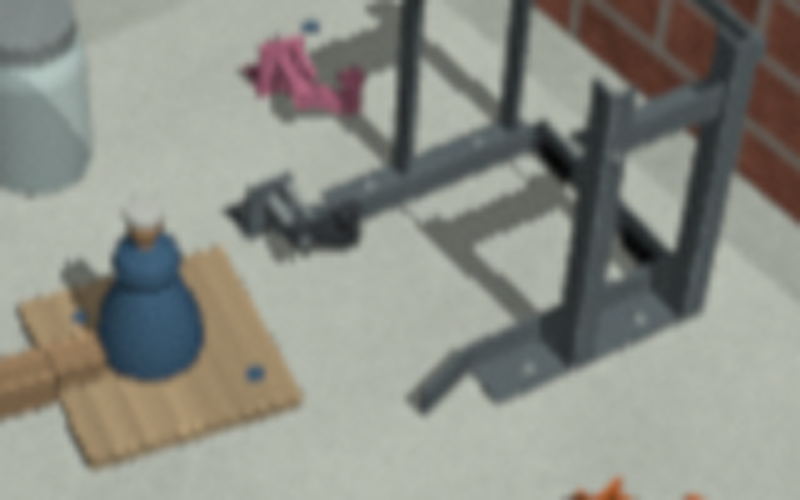

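Run:
```python
from h import *
im=get_image("top")
a=np.clip(im[60:180,175:295].astype(float)*1.6,0,255).astype(np.uint8)
cv2.imwrite("pics/rk2.png",cv2.resize(a,(0,0),fx=5,fy=5,interpolation=cv2.INTER_CUBIC))
im=get_image("side")
a=np.clip(im[120:210,225:345].astype(float)*1.6,0,255).astype(np.uint8)
cv2.imwrite("pics/rk3.png",cv2.resize(a,(0,0),fx=6,fy=6,interpolation=cv2.INTER_CUBIC))
o=lambda p:np.array(p)/4+[150,170]
c=unproj("top",o([(155,42),(376,92),(325,310),(98,262)]),.012)
print(c.round(4),[np.linalg.norm(c[i]-c[i-1]).round(4) for i in range(4)],c.mean(0))
h=unproj("top",o([(138,485),(183,493)]),.030);print(h,h.mean(0))
d=c.mean(0)-h.mean(0);print(np.degrees(np.arctan2(d[1],d[0])),np.hypot(*d[:2]))
for i,j in((2,1),(3,0)):
  d=c[j]-c[i];print(np.degrees(np.arctan2(d[1],d[0])))
for i,j in((0,1),(3,2)):
  d=c[j]-c[i];print(90+np.degrees(np.arctan2(d[1],d[0])))
```

```text
[[0.6657 0.2061 0.012 ]
 [0.636  0.0791 0.012 ]
 [0.5125 0.1079 0.012 ]
 [0.54   0.2364 0.012 ]] [np.float64(0.1292), np.float64(0.1304), np.float64(0.1268), np.float64(0.1314)] [0.58855649 0.15739795 0.012     ]
[[0.41855308 0.20850379 0.03      ]
 [0.41417108 0.18387327 0.03      ]] [0.41636208 0.19618853 0.03      ]
-12.695215455606437 0.17650955891054304
-13.14159410714849
-13.574721017313147
-13.138595593856408
-12.100373085906
```

View pics/rk2.png

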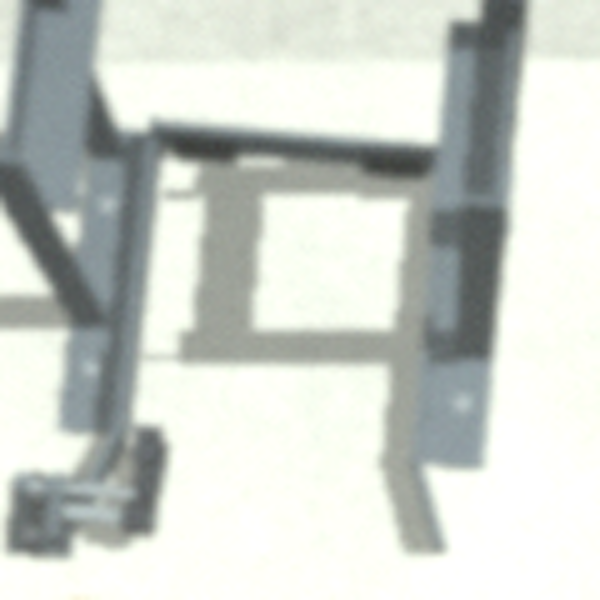

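View pics/rk3.png

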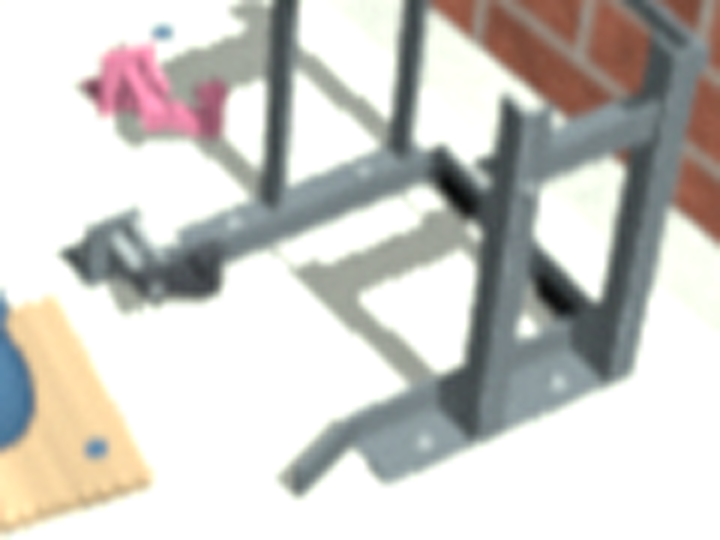

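Run:
```python
from h import *
o=lambda p:np.array(p)/5+[175,60]
for nm,p,z in [("RF in top",(414,462),.022),("RB in top",(432,160),.022),("Rflare end",(443,550),.0),("Rflare end",(440,548),.022),("LF in top",(118,428),.022),("LB",(155,135),.022),("LF in bot",(130,428),0),("LB bot",(160,135),0),("backstop L bot",(165,155),0),("backstop R bot",(430,172),0),("RplateF outer",(483,467),0.003),("LplateF outer",(62,430),.003),("catch nose in",(163,430),.02),("catch nose left",(138,430),.02),("catch tail in",(153,535),.02)]:
    print(nm,unproj("top",o(p),z).round(4))
```

```text
RF in top [[0.7284 0.047  0.022 ]]
RB in top [[0.872  0.0379 0.022 ]]
Rflare end [[0.6913 0.0338 0.    ]]
Rflare end [[0.6883 0.0354 0.022 ]]
LF in top [[0.7451 0.183  0.022 ]]
LB [[0.885  0.1674 0.022 ]]
LF in bot [[0.7503 0.1806 0.    ]]
LB bot [[0.8936 0.1679 0.    ]]
backstop L bot [[0.8836 0.1655 0.    ]]
backstop R bot [[0.8743 0.0388 0.    ]]
RplateF outer [[0.73   0.0148 0.003 ]]
LplateF outer [[0.7488 0.2121 0.003 ]]
catch nose in [[0.7445 0.1625 0.02  ]]
catch nose left [[0.7446 0.174  0.02  ]]
catch tail in [[0.6955 0.1666 0.02  ]]
```

```bash
cat >> h.py <<'E'
def T(p,yaw):
    c,s=np.cos(np.radians(yaw)),np.sin(np.radians(yaw))
    return lambda X:np.atleast_2d(X)@np.array([[c,-s,0],[s,c,0],[0,0,1]]).T+[p[0],p[1],0]
def overlay(n,img,lines,box,f,fn,gain=1.6):
    x0,y0,x1,y1=box
    a=np.clip(img[y0:y1,x0:x1].astype(float)*gain,0,255).astype(np.uint8)
    a=cv2.resize(a,(0,0),fx=f,fy=f,interpolation=cv2.INTER_CUBIC)
    for L,col in lines:
        p=(proj(n,L)+.5-[x0,y0])*f-.5
        cv2.polylines(a,[np.round(p*8).astype(np.int32)],False,col,1,cv2.LINE_AA,3)
    cv2.imwrite(fn,a)
def racklines(p,yaw):
    t=T(p,yaw);o=[]
    for z,c in((.022,(0,0,255)),(0,(0,200,0))):
        for s in(1,-1):
            o.append((t([[-.042,s*.083,z],[0,s*.0665,z],[.149,s*.0665,z]]),c))
    o.append((t([[.137,-.0665,0],[.137,.0665,0]]),(255,0,255)))
    return o
def boardlines(p,yaw): # p board origin
    t=T(p,yaw);o=[]
    z=.012;h=.065
    o.append((t([[h,h,z],[h,-h,z],[-h,-h,z],[-h,h,z],[h,h,z]]),(0,0,255)))
    z=.03
    o.append((t([[-.065,.012,z],[-.18,.012,z],[-.18,-.012,z],[-.065,-.012,z]]),(0,0,255)))
    return o
E
python3 - <<'E'
from h import *
R=((.738,.1145),-5.0)
B=((.5886,.1574),-13.0)
L=racklines(*R)+boardlines(*B)
im=get_image("top");overlay("top",im,L,(165,60,295,180),6,"pics/ov1.png")
overlay("top",im,L,(165,175,265,300),5,"pics/ov2.png",1.2)
im=get_image("side");overlay("side",im,L,(225,120,345,210),6,"pics/ov3.png")
overlay("side",im,L,(155,150,255,225),7,"pics/ov4.png",1.2)
E
```

```text
(no output)
```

View pics/ov1.png

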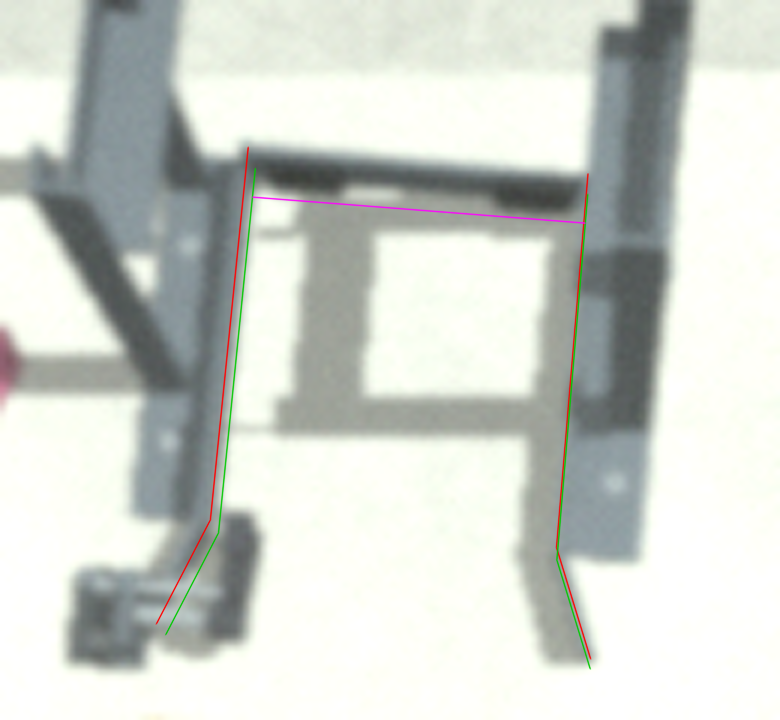

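View pics/ov2.png

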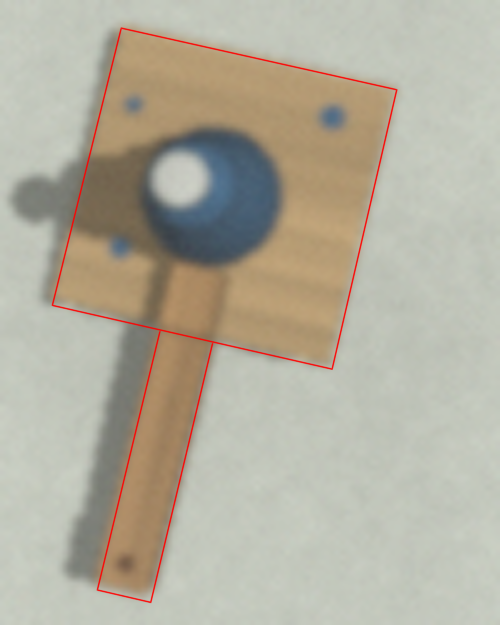

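View pics/ov3.png

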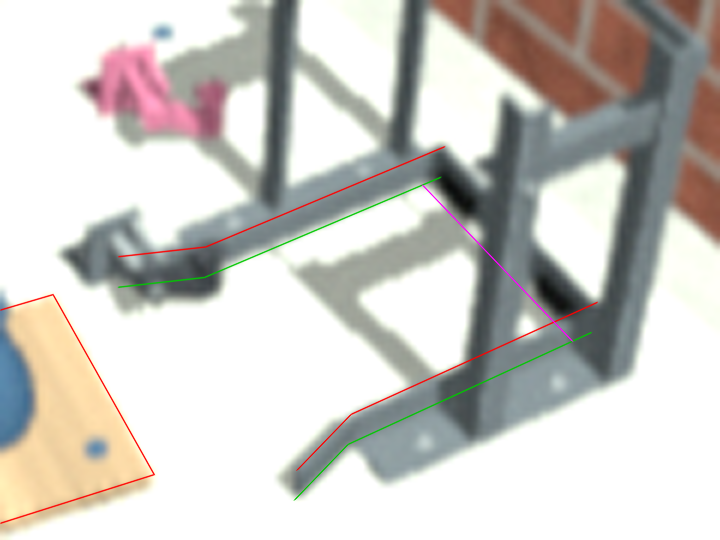

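View pics/ov4.png

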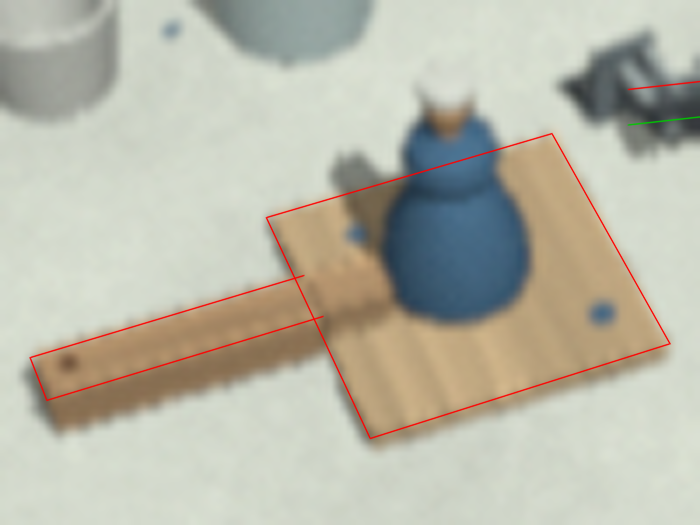

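Board fits: origin (0.589,0.157), yaw −13°, edges within about 1 px in both views. The rack fits at (0.738,0.1145), yaw −5°. Wanted catch: the dark steel one at the rack mouth, top (197,157), side (253,165); the pink and orange ones are ruled out. Wanted figure: the one on the panel, (207,213). Moving above the handle.

{"api": "arm_command", "payload": {"linear": [[0.5,-0.9,0],[1.0,-1.8,-0.2],[1.5,-2.7,-0.4],[2.0,-3.6,-0.6],[2.6,-4.5,-0.9],[3.1,-5.4,-1.2],[3.6,-6.3,-1.5],[4.1,-7.18,-1.7],[4.1,-7.18,-1.7],[4.1,-7.18,-1.7],[4.1,-7.18,-1.7]], "rotation": [[0,0,2],[0,0,4],[0,0,6],[0,0,8],[0,0,10],[0,0,11],[0,0,11],[0,0,11],[0,0,11],[0,0,11],[0,0,11]], "jaw": [55,55,55,55,55,55,55,55,55,55,55], "squeeze": 40}}

```text
time_s: 2.22
tool_pos: [0.4487, 0.1904, 0.1223]
ee_rot: [180.0, 0.0, 167.1]
force: [0.4, 1.0, 0.4]
opening: 0.642
```

```bash
cat >> h.py <<'E'
from scipy.spatial.transform import Rotation as Ro
def wcam(o):
    m=camera_model("wrist");Tt=np.eye(4);Tt[:3,:3]=Ro.from_euler('xyz',o["ee_rot"],degrees=True).as_matrix();Tt[:3,3]=o["tool_pos"]
    return Tt@np.array(m["tool_from_camera"]),np.array(m["K"])
def wproj(o,X):
    M,K=wcam(o);X=np.atleast_2d(X);c=(X-M[:3,3])@M[:3,:3];p=c@K.T;return p[:,:2]/p[:,2:]
def wun(o,px,z):
    M,K=wcam(o);px=np.atleast_2d(px);d=(M[:3,:3]@np.linalg.inv(K)@np.c_[px,np.ones(len(px))].T).T
    return M[:3,3]+d*((z-M[2,3])/d[:,2])[:,None]
def st():
    o=get_obs();print({k:np.round(o[k],4).tolist() for k in("time_s","tool_pos","ee_rot","force","moment","opening")});return o
E
python3 - <<'E'
from h import *
o=st();im=get_image("wrist")
a=im.copy()
for L,c in boardlines((.5886,.1574),-13):
    cv2.polylines(a,[np.round(wproj(o,L)*8).astype(np.int32)],False,c,1,cv2.LINE_AA,3)
cv2.imwrite("pics/w1.png",cv2.resize(a,(0,0),fx=1.5,fy=1.5))
E
```

```text
{'time_s': 2.225, 'tool_pos': [0.4487, 0.1904, 0.1223], 'ee_rot': [179.9561, 0.031, 167.1036], 'force': [0.3805, 1.0172, 0.372], 'moment': [-0.011, -0.0435, 0.0245], 'opening': 0.6421}
```

View pics/w1.png

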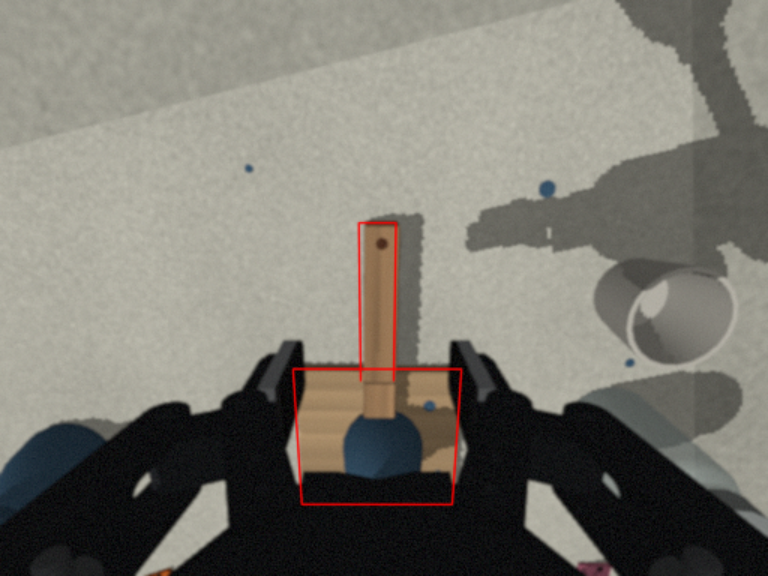

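Wrist view: handle centred between the fingers at about x 379 of 768, its end at row 225, the model within ~1.5 mm. Descending.

{"api": "arm_command", "payload": {"linear": [[0,0,-0.6],[0,0,-1.2],[0,0,-1.7],[0,0,-2.1],[0,0,-2.3],[0,0,-2.36],[0,0,-2.36]], "rotation": [[0,0,0],[0,0,0],[0,0,0],[0,0,0],[0,0,0],[0,0,0],[0,0,0]], "jaw": [55,55,55,55,55,55,55]}}

```text
time_s: 3.15
tool_pos: [0.4493, 0.1895, 0.0045]
ee_rot: [180.0, 0.1, 167.0]
force: [0.1, 0.4, 0.0]
opening: 0.641
```

{"api": "arm_command", "payload": {"linear": [[0,0,0],[0,0,0],[0,0,0],[0,0,0],[0,0,0],[0,0,0],[0,0,0],[0,0,0]], "rotation": [[0,0,0],[0,0,0],[0,0,0],[0,0,0],[0,0,0],[0,0,0],[0,0,0],[0,0,0]], "jaw": [45,40,36,32,28,24,20,18], "squeeze": 40}}

```text
time_s: 4.15
tool_pos: [0.4491, 0.1894, 0.0042]
ee_rot: [180.0, 0.0, 167.0]
force: [-1.6, 1.3, 3.8]
opening: 0.244
```

Run:
```python
from h import *
o=st()
for n in ("top","side"):
    im=get_image(n);np.save(f"{n}g.npy",im)
    L=boardlines((.5886,.1574),-13)
    overlay(n,im,L,(150,150,270,260) if n=="side" else (165,175,265,300),5,f"pics/g_{n}.png",1.2)
```

```text
{'time_s': 4.15, 'tool_pos': [0.4491, 0.1894, 0.0042], 'ee_rot': [179.9686, 0.0168, 167.0148], 'force': [-1.6306, 1.2745, 3.7585], 'moment': [0.3076, 0.1183, 0.0118], 'opening': 0.2444}
```

View pics/g_top.png

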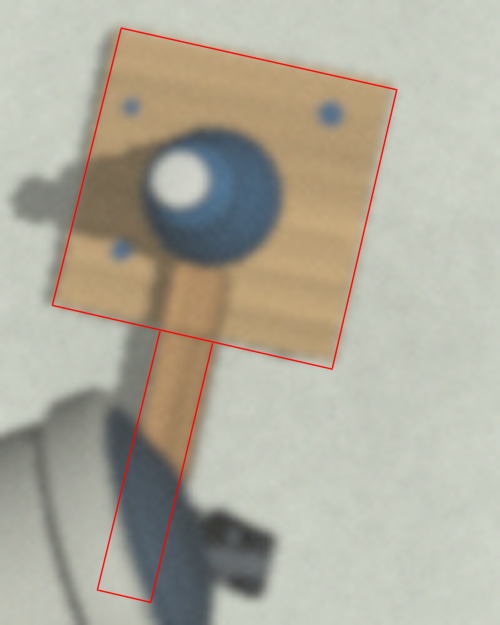

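View pics/g_side.png

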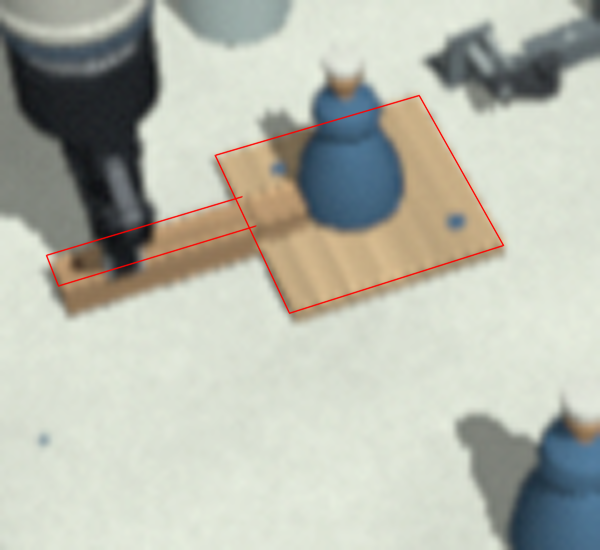

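Grasp holds (opening 0.244, about 21 mm), figure upright at side (352,160), gripper well behind it. Aligning with the bay first, short of the bracket, slowly.

{"api": "arm_command", "payload": {"linear": [[0,-0.01,0],[0,-0.03,0],[-0.01,-0.06,0],[-0.01,-0.1,0],[-0.02,-0.15,0],[-0.02,-0.2,0],[-0.03,-0.25,0],[-0.03,-0.3,0],[-0.04,-0.35,0],[-0.04,-0.4,0],[-0.05,-0.45,0],[-0.05,-0.5,0]], "rotation": [[0,0,0.1],[0,0,0.3],[0,0,0.6],[0,0,0.9],[0,0,1.3],[0,0,1.7],[0,0,2.1],[0,0,2.5],[0,0,2.9],[0,0,3.3],[0,0,3.7],[0,0,4.0]], "jaw": [18,18,18,18,18,18,18,18,18,18,18,18]}}

```text
time_s: 5.75
tool_pos: [0.4466, 0.1643, 0.0039]
ee_rot: [180.0, 0.0, 171.1]
force: [0.4, 5.8, 4.1]
opening: 0.246
```

{"api": "arm_command", "payload": {"linear": [[-0.01,-0.05,0],[-0.01,-0.1,0],[-0.02,-0.15,0],[-0.02,-0.2,0],[-0.03,-0.25,0],[-0.03,-0.3,0],[-0.04,-0.35,0],[-0.04,-0.39,0],[-0.05,-0.43,0],[-0.05,-0.46,0],[-0.05,-0.48,0],[-0.05,-0.48,0]], "rotation": [[0,0,0.4],[0,0,0.8],[0,0,1.2],[0,0,1.6],[0,0,2.0],[0,0,2.4],[0,0,2.8],[0,0,3.2],[0,0,3.5],[0,0,3.8],[0,0,4.0],[0,0,4.0]], "jaw": [18,18,18,18,18,18,18,18,18,18,18,18]}}

```text
time_s: 7.25
tool_pos: [0.444, 0.1401, 0.0038]
ee_rot: [180.0, -0.0, 175.0]
force: [0.4, 5.4, 3.6]
opening: 0.246
```

```bash
cat >> h.py <<'E'
def bfromtool(o,dyaw=0.,dx=.145,dy=0.):
    yaw=o["ee_rot"][2]-180+dyaw;c,s=np.cos(np.radians(yaw)),np.sin(np.radians(yaw))
    return (o["tool_pos"][0]+dx*c-dy*s,o["tool_pos"][1]+dx*s+dy*c),yaw
E
python3 - <<'E'
from h import *
o=st()
b=bfromtool(o);print(b)
L=racklines((.738,.1145),-5)+boardlines(*b)
for n in ("top","side"):
    im=get_image(n)
    overlay(n,im,L,(185,110,350,225) if n=="side" else (165,60,295,240),4.5,f"pics/a_{n}.png",1.3)
E
```

```text
{'time_s': 7.25, 'tool_pos': [0.444, 0.1401, 0.0038], 'ee_rot': [179.9936, -0.0024, 175.0197], 'force': [0.3814, 5.4379, 3.5871], 'moment': [0.8199, -0.0636, 0.4063], 'opening': 0.2462}
((np.float64(0.5884268160179209), np.float64(0.12753056882060862)), np.float64(-4.980330866478255))
```

View pics/a_top.png

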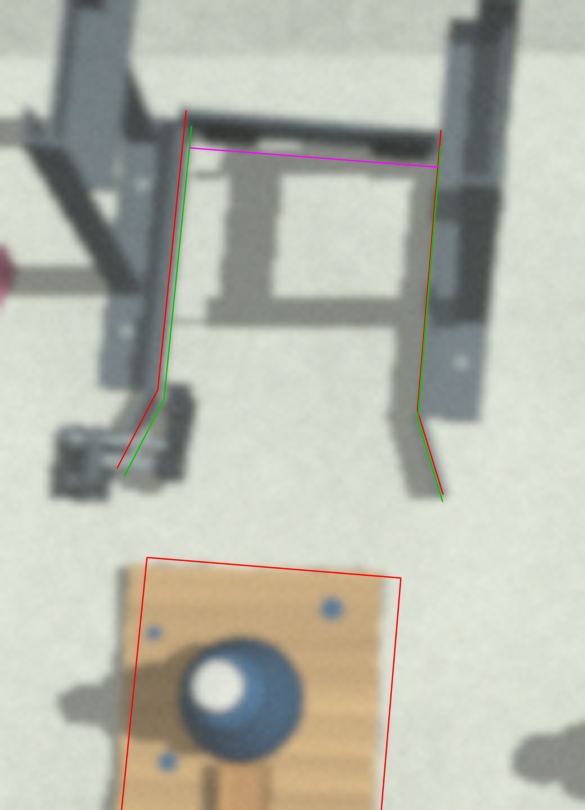

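View pics/a_side.png

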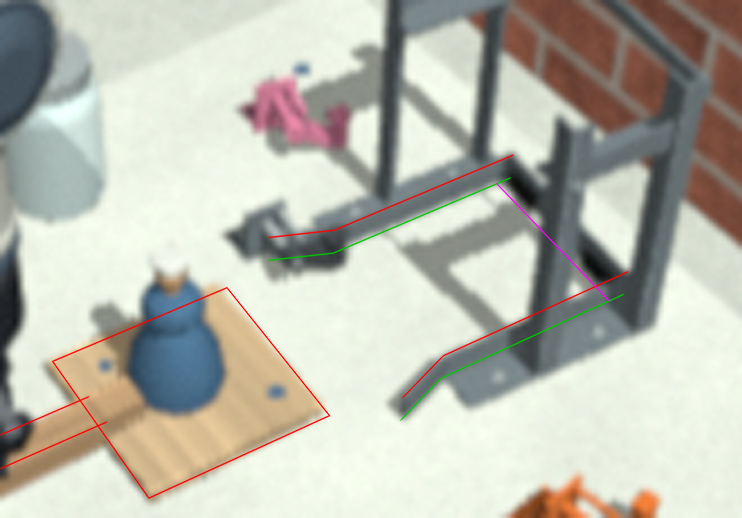

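The board lagged in yaw by a few degrees in the grip: its front edge runs (125,568)–(384,572) against the model. Fitting its pose from the picture.

```bash
cat >> h.py <<'E'
from scipy.optimize import minimize
from scipy.ndimage import map_coordinates,gaussian_filter
def woodmask(im):
    b,g,r=[im[...,i].astype(float) for i in range(3)]
    return (r-b)/(r+g+b+1)   # wood high
def fitboard(im,b0,yaw0,n="top",verbose=True):
    """fit silhouettes of front, right, left edges of panel by signed step of wood score"""
    w=gaussian_filter(woodmask(im),.5)
    s=np.linspace(-.058,.058,60)
    def cost(v):
        t=T((v[0],v[1]),v[2]);C=0
        d=.004
        for P,N in ((np.c_[0*s+.065,s,0*s+.012],[d,0,0]),(np.c_[s,0*s-.065,0*s+.012],[0,-d,0]),(np.c_[s[35:],0*s[35:]+.065,0*s[35:]+.012],[0,d,0])):
            pi=proj(n,t(P-np.array(N)));po=proj(n,t(P+np.array(N)))
            f=lambda p:map_coordinates(w,[p[:,1],p[:,0]],order=1)
            C-=np.mean(f(pi)-f(po))
        return C
    best=None
    for dx in(-.006,0,.006):
      for dy in(-.006,0,.006):
        for da in(-3,0,3):
          r=minimize(lambda u:cost([b0[0]+u[0]*.01,b0[1]+u[1]*.01,yaw0+u[2]*3]),[dx*100,dy*100,da/3],method="Nelder-Mead",options=dict(xatol=.005,fatol=1e-5,initial_simplex=np.array([dx*100,dy*100,da/3])+np.array([[0,0,0],[.3,0,0],[0,.3,0],[0,0,.5]])))
          if best is None or r.fun<best.fun:best=r
    u=best.x;v=(b0[0]+u[0]*.01,b0[1]+u[1]*.01),yaw0+u[2]*3
    if verbose:print("fit",n,np.round(v[0],4),round(v[1],2),round(best.fun,3))
    return v
def inrack(X,p=(.738,.1145),yaw=-5.):
    c,s=np.cos(np.radians(yaw)),np.sin(np.radians(yaw));d=np.array(X[:2])-p
    return np.array([c*d[0]+s*d[1],-s*d[0]+c*d[1]])
E
python3 - <<'E'
from h import *
im=get_image("top")
v=fitboard(im,(.588,.131),-2)
print("rack",inrack(v[0]),v[1]+5)
g=T(v[0],v[1])([-.145,0,0]);print("grip",g)
overlay("top",im,racklines((.738,.1145),-5)+boardlines(*v),(165,130,295,260),6,"pics/f1.png",1.3)
im=get_image("side");vs=fitboard(im,(.588,.131),-2,"side")
E
```

```text
Traceback (most recent call last):
  File "h.py", line 75, in fitboard
    r=minimize(lambda u:cost([b0[0]+u[0]*.01,b0[1]+u[1]*.01,yaw0+u[2]*3]),[dx*100,dy*100,da/3],method="Nelder-Mead",options=dict(xatol=.005,fatol=1e-5,initial_simplex=np.array([dx*100,dy*100,da/3])+np.array([[0,0,0],[.3,0,0],[0,.3,0],[0,0,.5]])))
  File "h.py", line 75, in <lambda>
    r=minimize(lambda u:cost([b0[0]+u[0]*.01,b0[1]+u[1]*.01,yaw0+u[2]*3]),[dx*100,dy*100,da/3],method="Nelder-Mead",options=dict(xatol=.005,fatol=1e-5,initial_simplex=np.array([dx*100,dy*100,da/3])+np.array([[0,0,0],[.3,0,0],[0,.3,0],[0,0,.5]])))
                        ~~~~^^^^^^^^^^^^^^^^^^^^^^^^^^^^^^^^^^^^^^^^^^^^^
  File "h.py", line 67, in cost
    pi=proj(n,t(P-np.array(N)));po=proj(n,t(P+np.array(N)))
                                   ~~~~^^^^^^^^^^^^^^^^^^^^
  File "h.py", line 12, in proj
    m=camera_model(n);X=np.atleast_2d(X)
ValueError: time passes only in moves, steps and waits
```

```bash
python3 - <<'E'
s=open('h.py').read()
s=s.replace("import cv2,numpy as np\n","import cv2,numpy as np,functools\nimport cell\ncamera_model=functools.lru_cache(None)(cell.camera_model)\n",1)
open('h.py','w').write(s)
E
cat > fit1.py <<'E'
from h import *
im=get_image("top")
v=fitboard(im,(.588,.131),-2)
print("rack",inrack(v[0]),v[1]+5)
g=T(v[0],v[1])([-.145,0,0]);print("grip",g)
overlay("top",im,racklines((.738,.1145),-5)+boardlines(*v),(165,130,295,260),6,"pics/f1.png",1.3)
im=get_image("side");vs=fitboard(im,(.588,.131),-2,"side")
st()
E
python3 fit1.py
```

```text
fit top [0.5878 0.134 ] -2.06 -0.34
rack [-0.15132369  0.00636565] 2.9418169490261312
grip [[0.44290049 0.13923774 0.        ]]
fit side [0.5875 0.1277] -2.76 -0.205
{'time_s': 7.5, 'tool_pos': [0.444, 0.1401, 0.0037], 'ee_rot': [-179.9923, -0.005, 175.0104], 'force': [0.0951, 4.6532, 2.8723], 'moment': [0.831, -0.0951, 0.39], 'opening': 0.2434}
```

View pics/f1.png

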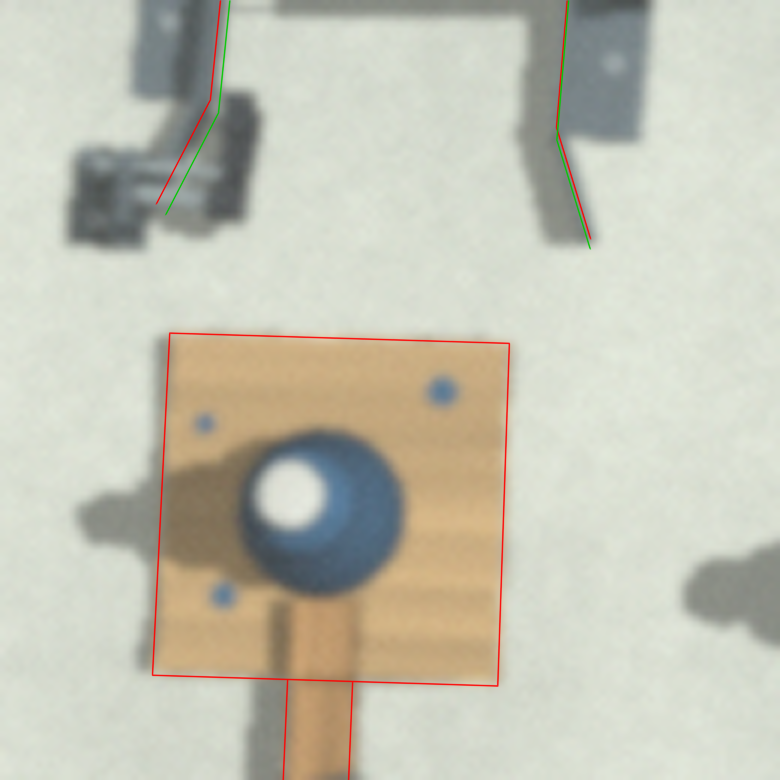

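Run:
```python
from h import *
im=np.mean([get_image("top").astype(float)],axis=0).mean(2)
def prof(z,ys,xs,yaw=-5.2):
    t=T((.738,.1145),yaw);out=[]
    for y in ys:
        p=proj("top",t(np.c_[xs,0*xs+y,0*xs+z]));out.append(map_coordinates(im,[p[:,1],p[:,0]],order=1).mean())
    return np.array(out)
for a,b in((.01,.03),(.06,.09),(.1,.125)):
    xs=np.linspace(a,b,15)
    for z,ys in ((0,np.arange(.055,.090,.002)),(0.022,np.arange(-.08,-.05,.002))):
        print(a,z);print(" ".join(f"{y*1000:.0f}:{v:.0f}" for y,v in zip(ys,prof(z,ys,xs))))
# x profile of left/right plate fronts, z~.003
t=T((.738,.1145),-5.2)
for y0,y1 in((-.095,-.075),(.08,.095)):
    ys=np.linspace(y0,y1,9);r=[]
    for x in np.arange(-.016,.016,.002):
        p=proj("top",t(np.c_[0*ys+x,ys,0*ys+.002]));r.append(f"{x*1000:.0f}:{map_coordinates(im,[p[:,1],p[:,0]],order=1).mean():.0f}")
    print(y0,*r)
```

```text
0.01 0
55:161 57:160 59:159 61:159 63:157 65:150 67:133 69:112 71:97 73:90 75:86 77:79 79:73 81:71 83:74 85:81 87:91 89:97
0.01 0.022
-80:102 -78:100 -76:100 -74:100 -72:99 -70:98 -68:99 -66:101 -64:103 -62:104 -60:104 -58:104 -56:106 -54:117 -52:135
0.06 0
55:163 57:163 59:163 61:163 63:160 65:149 67:129 69:108 71:94 73:88 75:82 77:75 79:70 81:72 83:79 85:86 87:88 89:87
0.06 0.022
-80:80 -78:89 -76:94 -74:95 -72:93 -70:92 -68:93 -66:96 -64:100 -62:102 -60:103 -58:104 -56:109 -54:121 -52:139
0.1 0
55:155 57:155 59:154 61:154 63:152 65:143 67:124 69:103 71:91 73:85 75:79 77:72 79:69 81:72 83:80 85:91 87:98 89:102
0.1 0.022
-80:68 -78:72 -76:76 -74:78 -72:79 -70:80 -68:82 -66:87 -64:94 -62:100 -60:103 -58:105 -56:111 -54:124 -52:140
-0.095 -16:158 -14:160 -12:161 -10:162 -8:165 -6:166 -4:165 -2:158 0:141 2:120 4:107 6:103 8:103 10:103 12:102 14:102
0.08 -16:112 -14:117 -12:121 -10:125 -8:129 -6:132 -4:135 -2:136 0:131 2:117 4:102 6:92 8:90 10:89 12:89 14:87
```

{"api": "arm_command", "payload": {"linear": [[0,0,0],[0,0,0],[0.03,0,0],[0.06,0.0,0],[0.1,0.01,0],[0.14,0.01,0],[0.18,0.02,0],[0.22,0.02,0],[0.26,0.03,0],[0.3,0.03,0],[0.34,0.03,0],[0.34,0.03,0]], "rotation": [[0,0,0],[0,0,0],[0,0,-0.3],[0,0,-0.7],[0,0,-1.1],[0,0,-1.5],[0,0,-1.9],[0,0,-2.3],[0,0,-2.7],[0,0,-3.1],[0,0,-3.5],[0,0,-3.5]], "jaw": [15,15,15,15,15,15,15,15,15,15,15,15], "squeeze": 70}}

```text
time_s: 9.05
tool_pos: [0.4594, 0.1409, 0.0032]
ee_rot: [-179.9, -0.2, 171.5]
force: [-5.8, 2.0, 5.9]
opening: 0.219
```

```bash
sed -i 's/p=(.738,.1145),yaw=-5.)/p=(.739,.1153),yaw=-5.2)/' h.py
cat > fit2.py <<'E'
from h import *
import sys
g0=(float(sys.argv[1]),float(sys.argv[2]));fn=sys.argv[3]
o=st();im=get_image("top")
v=fitboard(im,g0,-5)
print("rack mm",inrack(v[0])*1000,"front",inrack(T(v[0],v[1])([.065,0,0])[0])[0]*1000,"dyaw",v[1]+5.2)
g=T(v[0],v[1])([-.145,0,0])[0];print("grip",g,"in rack",inrack(g)*1000)
overlay("top",im,racklines((.739,.1153),-5.2)+boardlines(*v),(165,70,295,190),5,f"pics/{fn}.png",1.3)
overlay("side",get_image("side"),[],(185,100,345,220),5,f"pics/{fn}s.png",1.3)
E
python3 fit2.py .605 .13 b1
```

```text
{'time_s': 9.05, 'tool_pos': [0.4594, 0.1409, 0.0032], 'ee_rot': [-179.874, -0.2236, 171.4604], 'force': [-5.7857, 2.0498, 5.9189], 'moment': [0.3599, 0.9059, 0.1396], 'opening': 0.2191}
fit top [0.6026 0.1227] -6.85 -0.339
rack mm [-136.47729562   -4.97115757] front -71.504140071115 dyaw -1.6467327713163913
grip [0.45866789 0.1400046  0.        ] in rack [-281.41741186   -0.80429952]
```

View pics/b1.png

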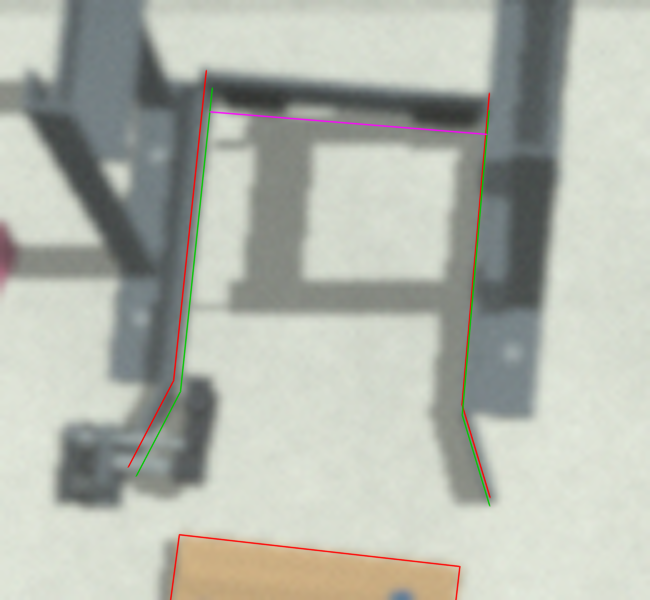

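View pics/b1s.png

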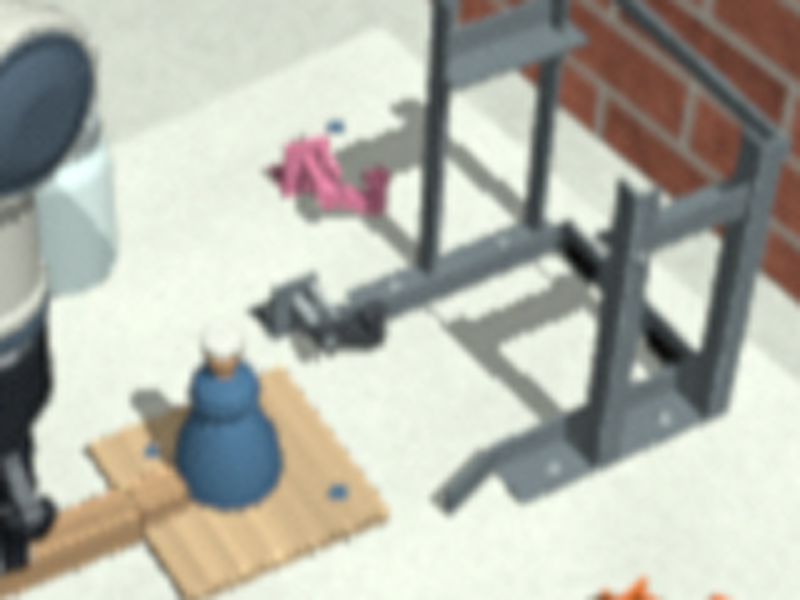

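{"api": "arm_command", "payload": {"linear": [[0.03,0,0],[0.06,0,0],[0.1,0,0],[0.14,0,0],[0.18,0,0],[0.2,0,0],[0.2,0,0]], "rotation": [[0,0,0.4],[0,0,0.8],[0,0,1.2],[0,0,1.6],[0,0,1.8],[0,0,2.0],[0,0,2.0]], "jaw": [15,15,15,15,15,15,15]}}

```text
time_s: 10.02
tool_pos: [0.4692, 0.1402, 0.0031]
ee_rot: [-179.8, -0.3, 173.4]
force: [-5.9, -0.8, 6.6]
opening: 0.22
```

```bash
python3 fit2.py .612 .125 b2
```

```text
{'time_s': 10.025, 'tool_pos': [0.4692, 0.1402, 0.0031], 'ee_rot': [-179.8002, -0.2518, 173.4269], 'force': [-5.898, -0.7927, 6.5591], 'moment': [-0.0258, 1.036, -0.0883], 'opening': 0.2197}
fit top [0.6126 0.1234] -6.33 -0.339
rack mm [-126.57247508   -3.4202941 ] front -61.58509251938578 dyaw -1.128947017623367
grip [0.46852218 0.13934966 0.        ] in rack [-271.54432849   -0.5634218 ]
```

View pics/b2.png

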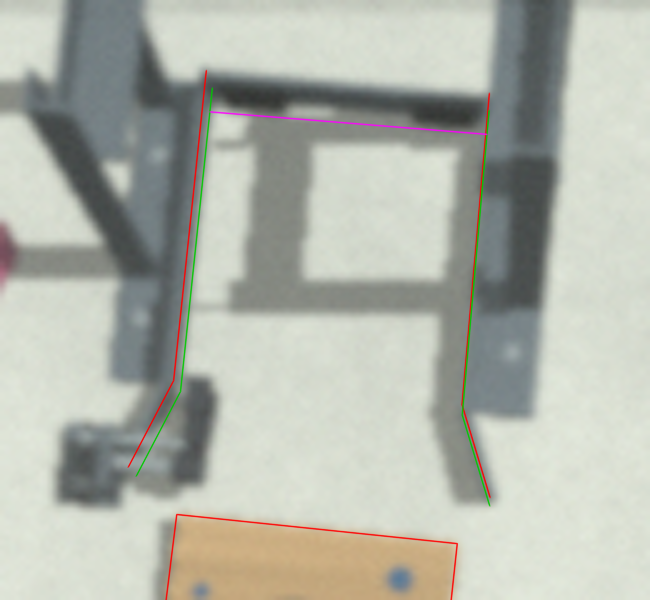

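{"api": "arm_command", "payload": {"linear": [[0.03,0,0],[0.06,0,0],[0.1,0,0],[0.14,0,0],[0.18,0,0],[0.22,-0.01,0],[0.24,-0.01,0],[0.24,-0.01,0]], "rotation": [[0,0,0.4],[0,0,0.8],[0,0,1.2],[0,0,1.6],[0,0,1.8],[0,0,2.0],[0,0,2.0],[0,0,2.0]], "jaw": [15,15,15,15,15,15,15,15]}}

```text
time_s: 11.12
tool_pos: [0.4812, 0.1396, 0.0031]
ee_rot: [-179.8, -0.3, 175.4]
force: [-6.9, -1.4, 5.6]
opening: 0.224
```

```bash
python3 fit2.py .624 .123 b3
```

```text
{'time_s': 11.125, 'tool_pos': [0.4812, 0.1396, 0.0031], 'ee_rot': [-179.8041, -0.2604, 175.4195], 'force': [-6.9041, -1.4009, 5.5776], 'moment': [-0.1056, 1.0422, -0.0875], 'opening': 0.224}
fit top [0.6252 0.1279] -4.37 -0.338
rack mm [-114.47103855    2.19475532] front -49.47784877665874 dyaw 0.8294028264882494
grip [0.48062066 0.13891059 0.        ] in rack [-2.59455847e+02  9.58361569e-02]
```

View pics/b3.png

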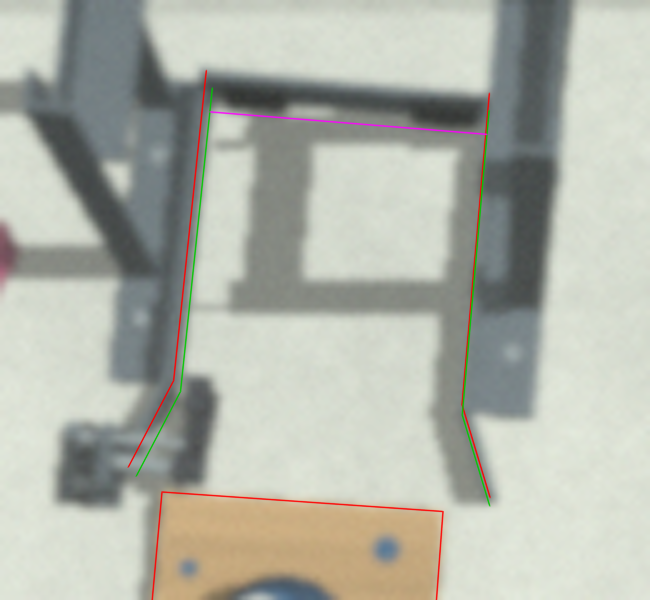

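View pics/b3s.png

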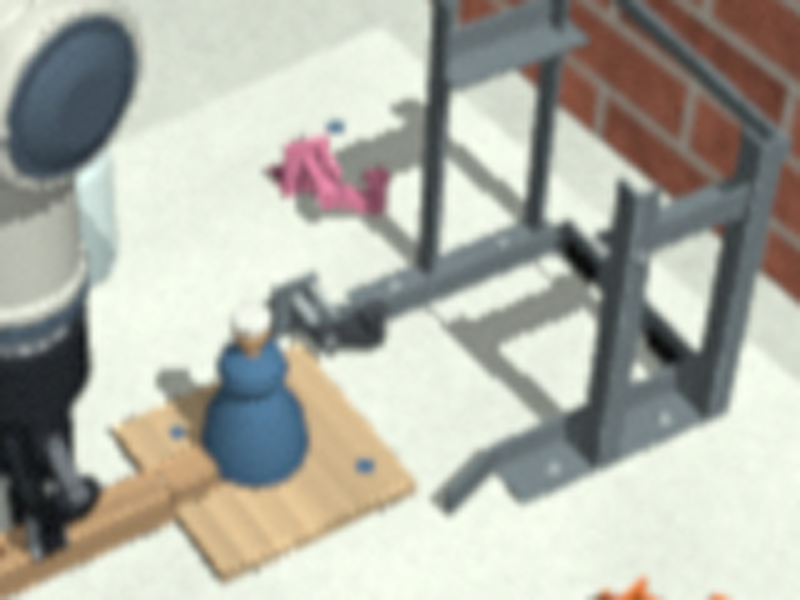

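{"api": "arm_command", "payload": {"linear": [[0.03,0,0],[0.06,-0.01,0],[0.1,-0.01,0],[0.14,-0.01,0],[0.18,-0.02,0],[0.22,-0.02,0],[0.26,-0.02,0],[0.3,-0.03,0],[0.34,-0.03,0],[0.38,-0.03,0],[0.4,-0.04,0],[0.4,-0.04,0]], "rotation": [[0,0,-0.3],[0,0,-0.6],[0,0,-0.9],[0,0,-1.2],[0,0,-1.5],[0,0,-1.8],[0,0,-1.8],[0,0,-1.8],[0,0,-1.8],[0,0,-1.8],[0,0,-1.8],[0,0,-1.8]], "jaw": [15,15,15,15,15,15,15,15,15,15,15,15]}}

```text
time_s: 12.72
tool_pos: [0.5012, 0.1382, 0.0031]
ee_rot: [-179.9, -0.3, 173.7]
force: [-5.7, 1.7, 5.4]
opening: 0.218
```

```bash
python3 fit2.py .644 .123 b4
```

```text
{'time_s': 12.725, 'tool_pos': [0.5012, 0.1382, 0.0031], 'ee_rot': [-179.8598, -0.2555, 173.6534], 'force': [-5.6916, 1.6901, 5.3737], 'moment': [0.176, 0.9928, 0.0416], 'opening': 0.2182}
fit top [0.6447 0.1242] -5.04 -0.306
rack mm [-94.73310523   0.34913181] front -29.733361913074713 dyaw 0.16102001543595978
grip [0.50024882 0.13696945 0.        ] in rack [-2.39732533e+02 -5.83654213e-02]
```

View pics/b4.png

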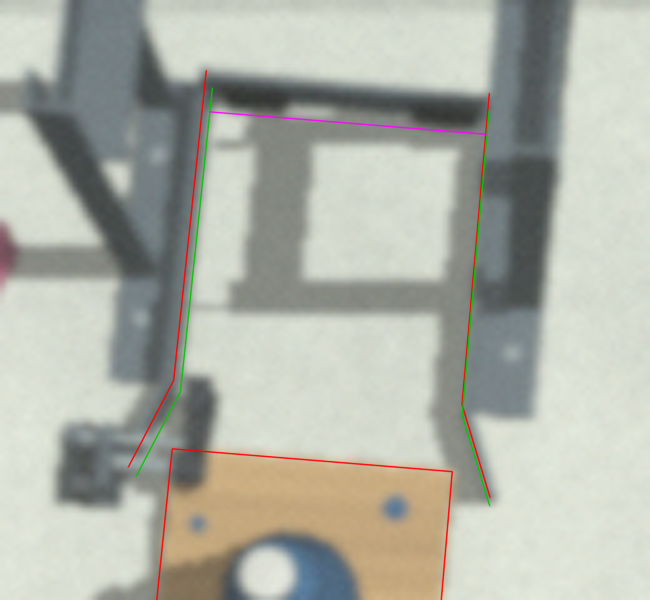

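View pics/b4s.png

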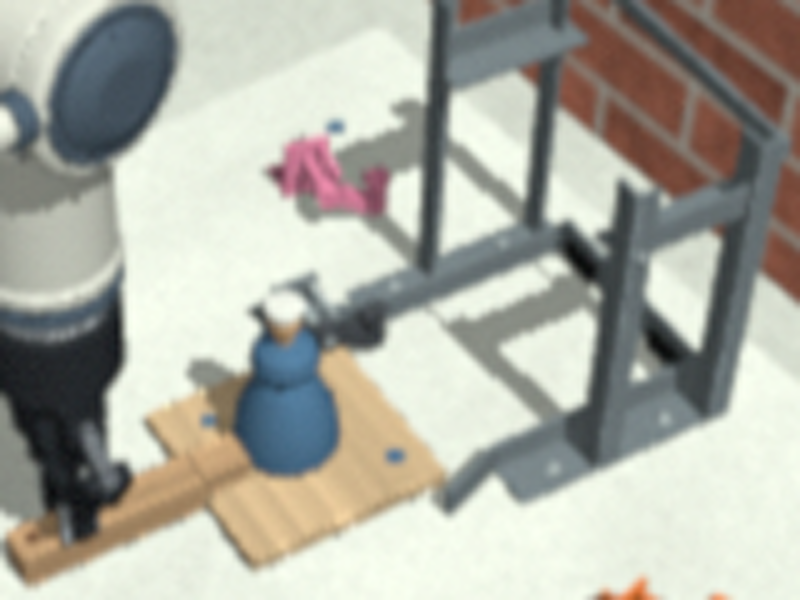

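Aligned: y +0.3 mm, yaw +0.2°, the front edge now under the catch arm. Pushing on straight.

{"api": "arm_command", "payload": {"linear": [[0.03,0,0],[0.06,-0.01,0],[0.09,-0.01,0],[0.12,-0.01,0],[0.15,-0.01,0],[0.18,-0.02,0],[0.21,-0.02,0],[0.24,-0.02,0],[0.27,-0.02,0],[0.3,-0.03,0],[0.3,-0.03,0]], "rotation": [[0,0,0],[0,0,0],[0,0,0],[0,0,0],[0,0,0],[0,0,0],[0,0,0],[0,0,0],[0,0,0],[0,0,0],[0,0,0]], "jaw": [15,15,15,15,15,15,15,15,15,15,15]}}

```text
time_s: 14.2
tool_pos: [0.5156, 0.1367, 0.0032]
ee_rot: [-179.8, -0.3, 173.7]
force: [-9.4, 0.9, 8.0]
opening: 0.218
```

```bash
python3 fit2.py .659 .123 b5
```

```text
{'time_s': 14.2, 'tool_pos': [0.5156, 0.1367, 0.0032], 'ee_rot': [-179.8469, -0.3345, 173.6615], 'force': [-9.3649, 0.8801, 8.0474], 'moment': [0.1802, 1.5224, -0.0078], 'opening': 0.218}
fit top [0.659  0.1232] -4.8 -0.272
rack mm [-80.37585728   0.5966888 ] front -15.37745388524078 dyaw 0.401587574140124
grip [0.51451722 0.13530819 0.        ] in rack [-225.37229563   -0.41961157]
```

View pics/b5.png

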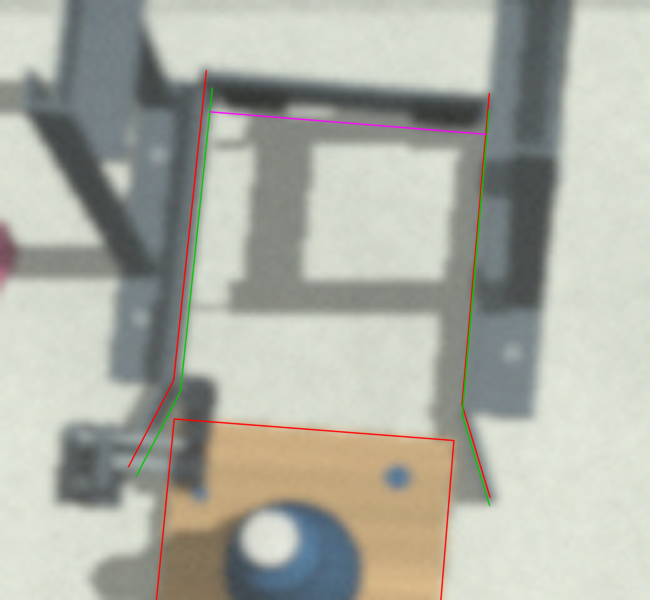

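View pics/b5s.png

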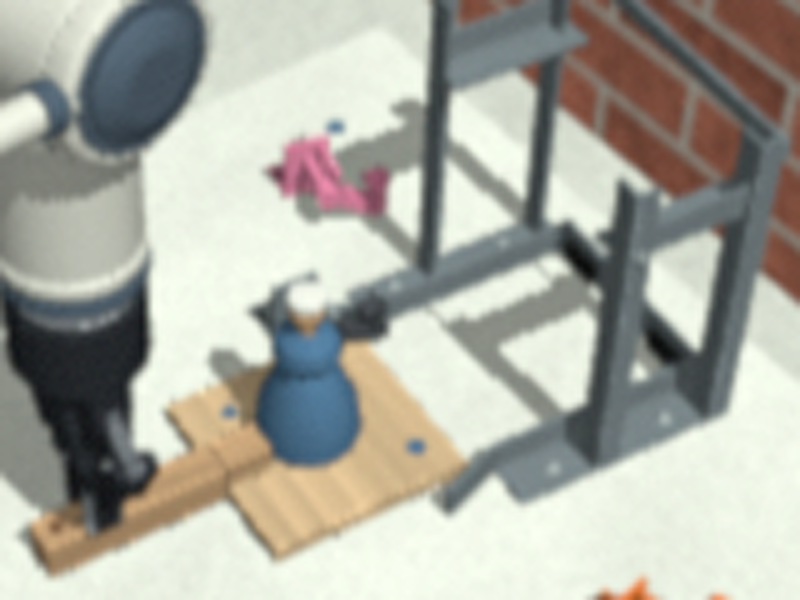

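{"api": "arm_command", "payload": {"linear": [[0.03,0,0],[0.06,-0.01,0],[0.09,-0.01,0],[0.12,-0.02,0],[0.15,-0.02,0],[0.18,-0.02,0],[0.21,-0.03,0],[0.24,-0.03,0],[0.26,-0.03,0],[0.26,-0.03,0]], "rotation": [[0,0,-0.1],[0,0,-0.2],[0,0,-0.3],[0,0,-0.4],[0,0,-0.5],[0,0,-0.6],[0,0,-0.7],[0,0,-0.8],[0,0,-0.8],[0,0,-0.8]], "jaw": [15,15,15,15,15,15,15,15,15,15]}}

```text
time_s: 15.55
tool_pos: [0.5287, 0.1354, 0.0033]
ee_rot: [-179.9, -0.3, 172.9]
force: [-8.9, 2.1, 7.6]
opening: 0.223
```

```bash
python3 fit2.py .672 .122 b6
```

```text
{'time_s': 15.55, 'tool_pos': [0.5287, 0.1354, 0.0033], 'ee_rot': [-179.864, -0.3054, 172.8721], 'force': [-8.933, 2.146, 7.6448], 'moment': [0.296, 1.4126, 0.1018], 'opening': 0.2227}
fit top [0.6721 0.1206] -4.94 -0.24
rack mm [-67.12696518  -0.81725642] front -2.1276273715396097 dyaw 0.2586268111443566
grip [0.52761415 0.13305977 0.        ] in rack [-212.12548798   -1.47176816]
```

View pics/b6.png

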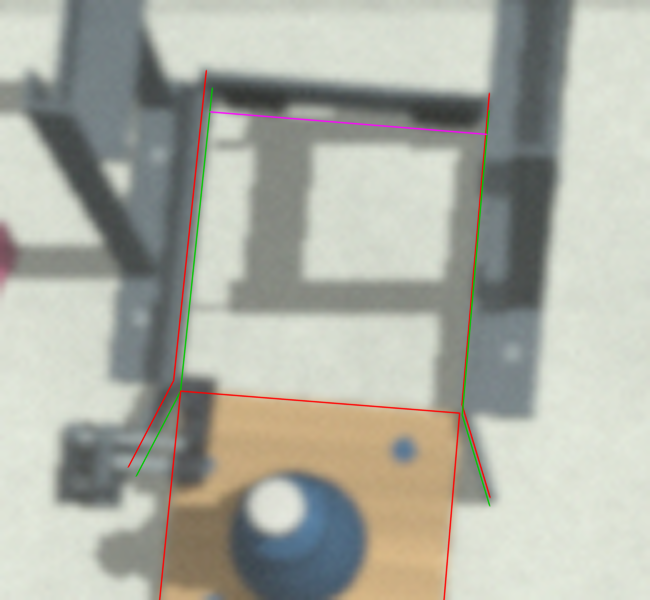

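View pics/b6s.png

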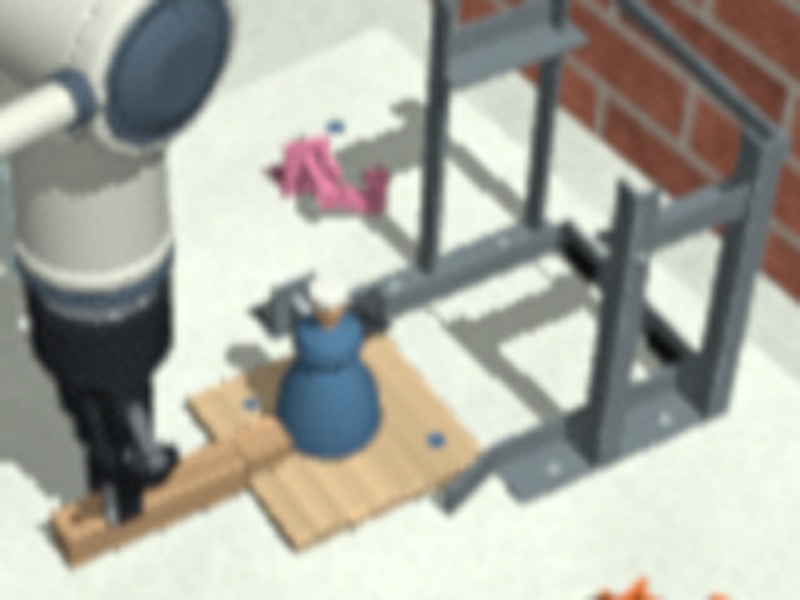

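{"api": "arm_command", "payload": {"linear": [[0.03,0,0],[0.06,-0.01,0],[0.09,-0.01,0],[0.12,-0.01,0],[0.15,-0.01,0],[0.18,-0.02,0],[0.2,-0.02,0],[0.2,-0.02,0]], "rotation": [[0,0,0],[0,0,0],[0,0,0],[0,0,0],[0,0,0],[0,0,0],[0,0,0],[0,0,0]], "jaw": [15,15,15,15,15,15,15,15]}}

```text
time_s: 16.65
tool_pos: [0.5386, 0.1344, 0.0032]
ee_rot: [-179.9, -0.3, 172.9]
force: [-9.3, 2.2, 6.6]
opening: 0.221
```

```bash
python3 fit2.py .682 .12 b7
```

```text
{'time_s': 16.65, 'tool_pos': [0.5386, 0.1344, 0.0032], 'ee_rot': [-179.8563, -0.3306, 172.8758], 'force': [-9.2832, 2.2406, 6.6415], 'moment': [0.3041, 1.4792, 0.1821], 'opening': 0.2213}
fit top [0.6824 0.1202] -5.27 -0.228
rack mm [-56.76468234  -0.26733353] front 8.23526959336841 dyaw -0.06967709036787095
grip [0.53805756 0.13349582 0.        ] in rack [-2.01764575e+02 -9.09998537e-02]
```

View pics/b7.png

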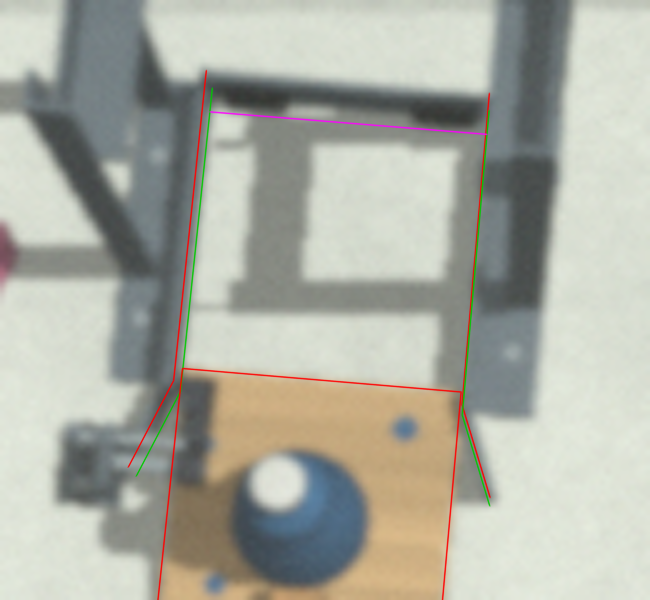

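{"api": "arm_command", "payload": {"linear": [[0.04,0,0],[0.08,-0.01,0],[0.12,-0.01,0],[0.16,-0.01,0],[0.2,-0.02,0],[0.24,-0.02,0],[0.28,-0.03,0],[0.32,-0.03,0],[0.36,-0.03,0],[0.4,-0.04,0]], "rotation": [[0,0,0],[0,0,0],[0,0,0],[0,0,0],[0,0,0],[0,0,0],[0,0,0],[0,0,0],[0,0,0],[0,0,0]], "jaw": [15,15,15,15,15,15,15,15,15,15]}}

```text
time_s: 18.0
tool_pos: [0.5585, 0.1325, 0.0031]
ee_rot: [-179.9, -0.3, 172.9]
force: [-9.4, 1.6, 8.6]
opening: 0.224
```

```bash
python3 fit2.py .702 .118 b8
```

```text
{'time_s': 18.0, 'tool_pos': [0.5585, 0.1325, 0.0031], 'ee_rot': [-179.8676, -0.3433, 172.8846], 'force': [-9.426, 1.5859, 8.642], 'moment': [0.396, 1.5799, 0.2096], 'opening': 0.224}
fit top [0.7026 0.1188] -5.26 -0.292
rack mm [-36.59876348   0.13651458] front 28.40119671133725 dyaw -0.063408461686417
grip [0.55817563 0.13205452 0.        ] in rack [-181.59867469    0.29698408]
```

View pics/b8.png

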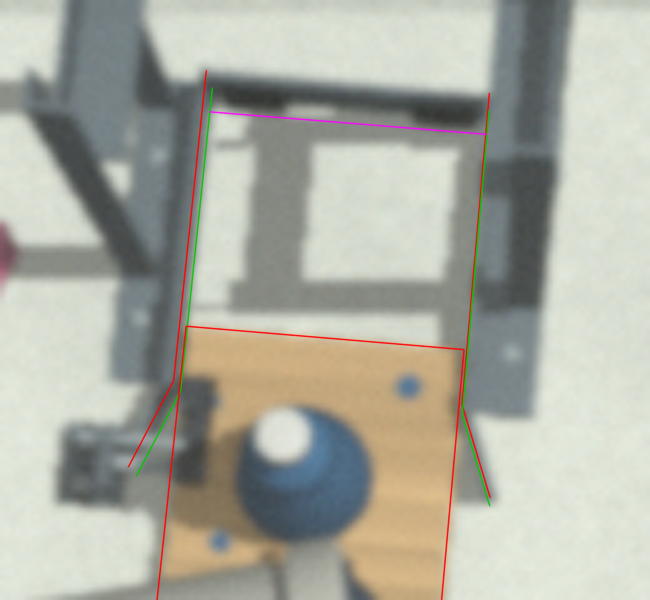

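View pics/b8s.png

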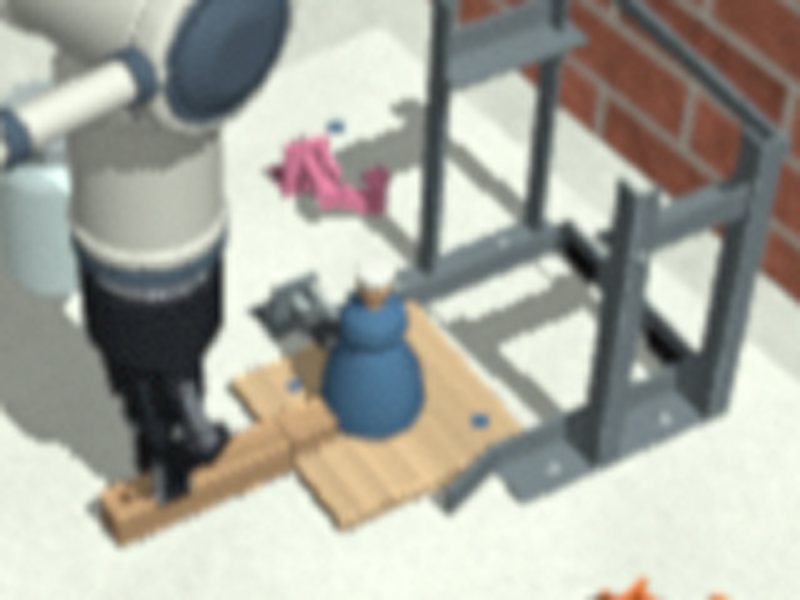

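{"api": "arm_command", "payload": {"linear": [[0.04,0,0],[0.08,-0.01,0],[0.12,-0.01,0],[0.16,-0.01,0],[0.2,-0.02,0],[0.24,-0.02,0],[0.28,-0.03,0],[0.32,-0.03,0],[0.36,-0.03,0],[0.4,-0.04,0],[0.44,-0.04,0],[0.48,-0.04,0]], "rotation": [[0,0,0],[0,0,0],[0,0,0],[0,0,0],[0,0,0],[0,0,0],[0,0,0],[0,0,0],[0,0,0],[0,0,0],[0,0,0],[0,0,0]], "jaw": [15,15,15,15,15,15,15,15,15,15,15,15]}}

```text
time_s: 19.6
tool_pos: [0.5824, 0.1304, 0.003]
ee_rot: [-179.9, -0.4, 172.9]
force: [-8.4, 1.8, 7.2]
opening: 0.219
```

```bash
python3 fit2.py .726 .1163 b9
```

```text
{'time_s': 19.6, 'tool_pos': [0.5824, 0.1304, 0.003], 'ee_rot': [-179.8551, -0.3558, 172.8799], 'force': [-8.4349, 1.8284, 7.1874], 'moment': [0.3248, 1.5731, 0.1689], 'opening': 0.2191}
fit top [0.7265 0.1164] -5.34 -0.372
rack mm [-12.50865696  -0.04639686] front 52.49115737352559 dyaw -0.13694619237354466
grip [0.5821672  0.12987432 0.        ] in rack [-157.50824277    0.3001763 ]
```

View pics/b9.png

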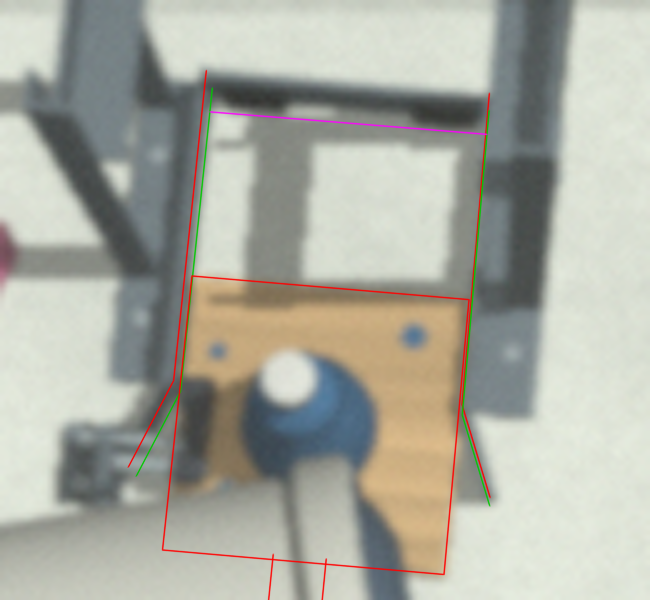

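View pics/b9s.png

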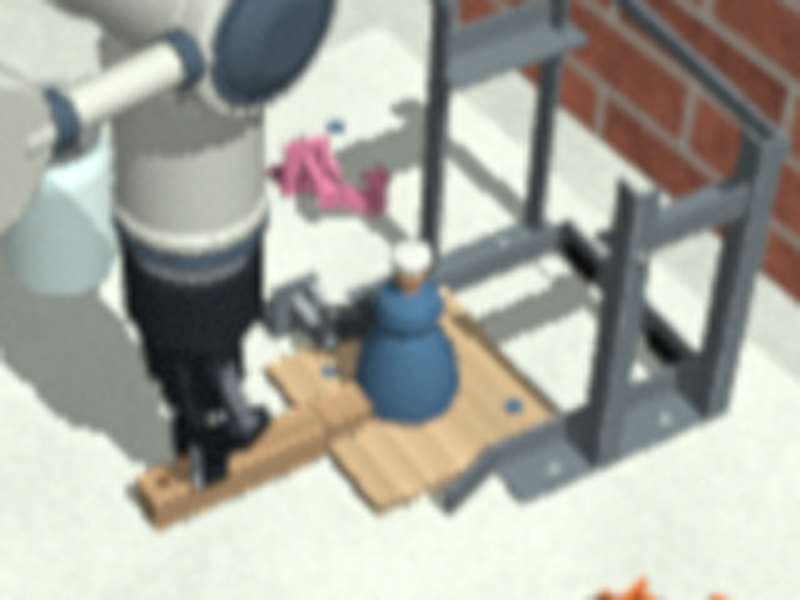

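Free running (8–9 N, no side load). Front edge at +52 mm, tail at −77 mm.

{"api": "arm_command", "payload": {"linear": [[0.04,0,0],[0.08,-0.01,0],[0.12,-0.01,0],[0.16,-0.01,0],[0.2,-0.02,0],[0.24,-0.02,0],[0.28,-0.03,0],[0.32,-0.03,0],[0.36,-0.03,0],[0.4,-0.04,0],[0.44,-0.04,0],[0.48,-0.04,0]], "rotation": [[0,0,0],[0,0,0],[0,0,0],[0,0,0],[0,0,0],[0,0,0],[0,0,0],[0,0,0],[0,0,0],[0,0,0],[0,0,0],[0,0,0]], "jaw": [15,15,15,15,15,15,15,15,15,15,15,15]}}

```text
time_s: 21.2
tool_pos: [0.6064, 0.1284, 0.0031]
ee_rot: [-179.9, -0.4, 172.9]
force: [-9.2, 1.8, 6.8]
opening: 0.221
```

```bash
python3 fit2.py .7504 .1141 b10
```

```text
{'time_s': 21.2, 'tool_pos': [0.6064, 0.1284, 0.0031], 'ee_rot': [-179.8565, -0.3518, 172.8771], 'force': [-9.249, 1.8129, 6.8104], 'moment': [0.3046, 1.5778, 0.0595], 'opening': 0.2211}
fit top [0.7502 0.1139] -4.78 -0.399
rack mm [11.29870224 -0.40197434] front 76.29694692219691 dyaw 0.4210755082656412
grip [0.60571985 0.12595579 0.        ] in rack [-133.69738205   -1.46759208]
```

View pics/b10.png

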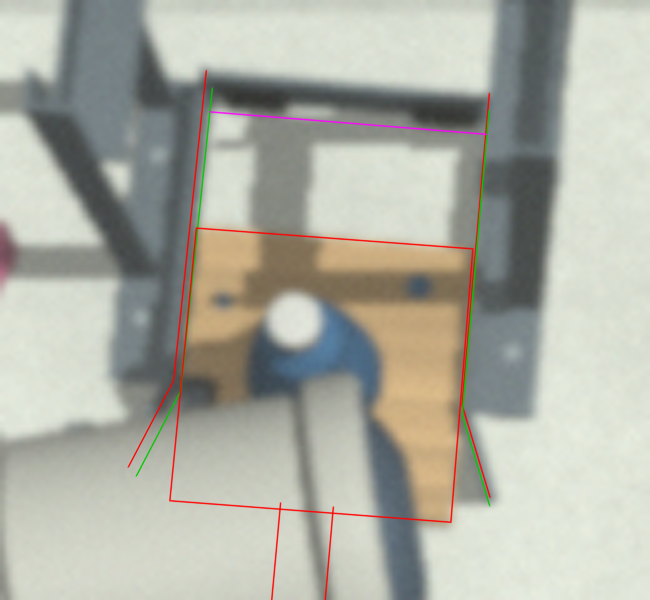

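View pics/b10s.png

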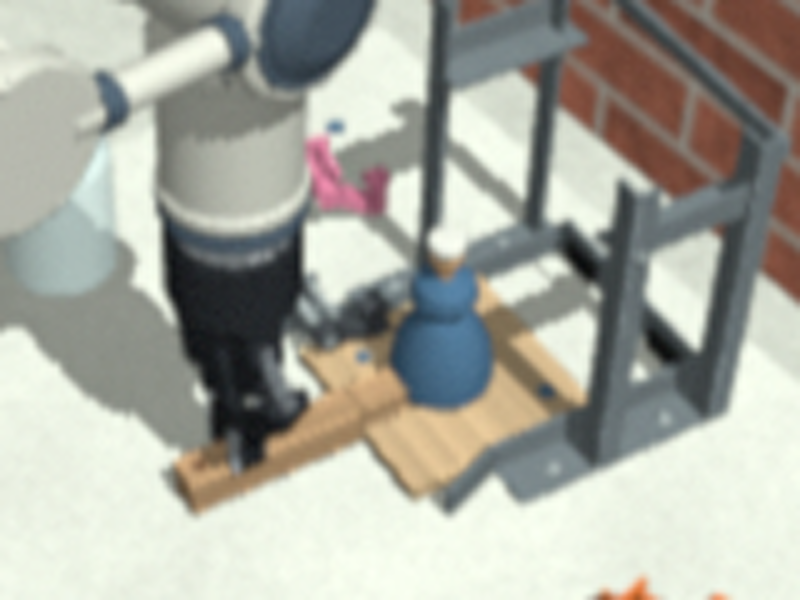

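{"api": "arm_command", "payload": {"linear": [[0.04,0,0],[0.09,-0.01,0],[0.14,-0.01,0],[0.19,-0.02,0],[0.24,-0.02,0],[0.29,-0.03,0],[0.34,-0.03,0],[0.39,-0.03,0],[0.44,-0.04,0],[0.49,-0.04,0],[0.54,-0.05,0],[0.58,-0.05,0]], "rotation": [[0,0,0],[0,0,0],[0,0,0],[0,0,0],[0,0,0],[0,0,0],[0,0,0],[0,0,0],[0,0,0],[0,0,0],[0,0,0],[0,0,0]], "jaw": [15,15,15,15,15,15,15,15,15,15,15,15]}}

```text
time_s: 22.8
tool_pos: [0.6355, 0.1259, 0.0031]
ee_rot: [-179.9, -0.3, 172.9]
force: [-9.0, 1.3, 6.9]
opening: 0.216
```

```bash
python3 fit2.py .779 .1115 b11
```

```text
{'time_s': 22.8, 'tool_pos': [0.6355, 0.1259, 0.0031], 'ee_rot': [-179.8567, -0.3468, 172.872], 'force': [-8.9881, 1.2765, 6.8694], 'moment': [0.3483, 1.5247, 0.0228], 'opening': 0.216}
fit top [0.7793 0.1112] -5.15 -0.407
rack mm [40.47305087 -0.45223685] front 105.47302374529632 dyaw 0.05234055272315885
grip [0.63485031 0.12419125 0.        ] in rack [-104.52688863   -0.5846965 ]
```

View pics/b11.png

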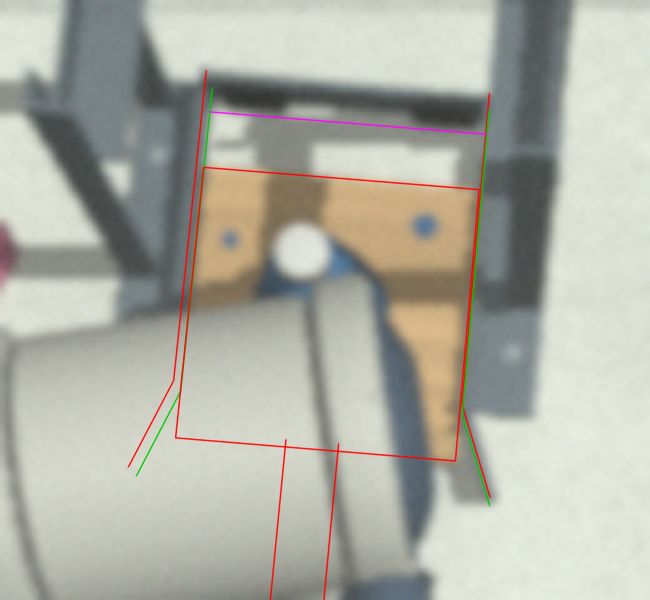

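View pics/b11s.png

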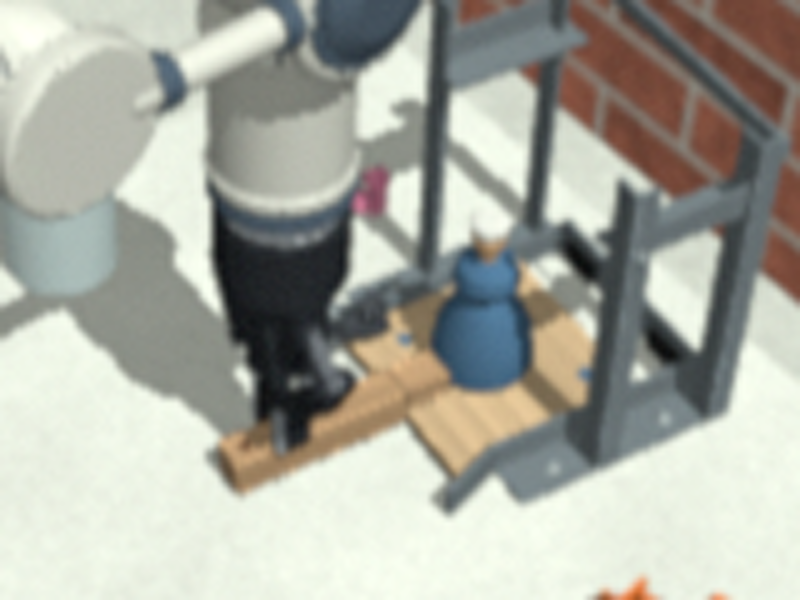

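{"api": "arm_command", "payload": {"linear": [[0.03,0,0],[0.06,0,0],[0.09,-0.01,0],[0.12,-0.01,0],[0.15,-0.01,0],[0.18,-0.02,0],[0.21,-0.02,0],[0.24,-0.02,0],[0.26,-0.02,0]], "rotation": [[0,0,0],[0,0,0],[0,0,0],[0,0,0],[0,0,0],[0,0,0],[0,0,0],[0,0,0],[0,0,0]], "jaw": [15,15,15,15,15,15,15,15,15]}}

```text
time_s: 24.02
tool_pos: [0.6486, 0.1248, 0.0031]
ee_rot: [-179.8, -0.3, 172.9]
force: [-8.7, 1.0, 7.7]
opening: 0.219
```

```bash
python3 fit2.py .792 .1102 b12
python3 - <<'E'
from h import *
cv2.imwrite("pics/w12.png",cv2.resize(get_image("wrist"),(0,0),fx=1.5,fy=1.5))
E
```

```text
{'time_s': 24.025, 'tool_pos': [0.6486, 0.1248, 0.0031], 'ee_rot': [-179.8452, -0.3336, 172.8671], 'force': [-8.6669, 1.005, 7.7085], 'moment': [0.2366, 1.3869, 0.1102], 'opening': 0.2193}
fit top [0.7926 0.1101] -5.58 -0.405
rack mm [53.89723988 -0.32632095] front 118.8958340540139 dyaw -0.3768323510908411
grip [0.64833216 0.12418134 0.        ] in rack [-91.09962403   0.62733213]
```

View pics/w12.png

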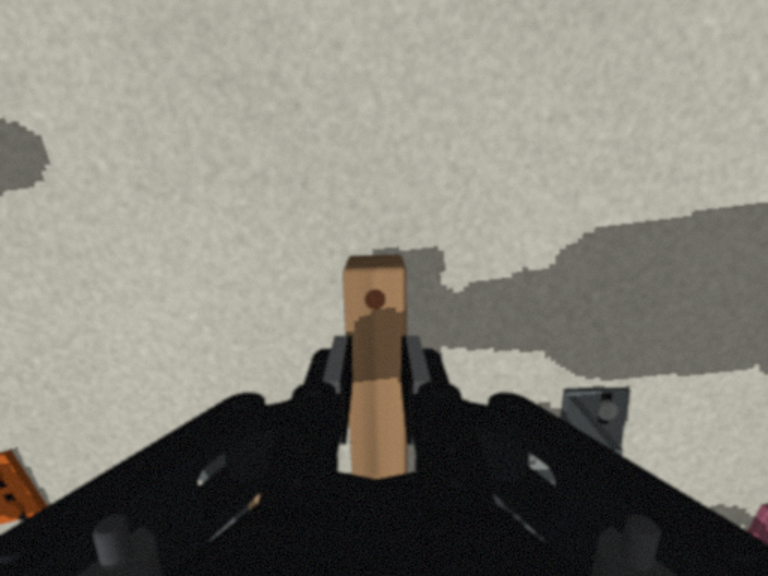

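View pics/b12s.png

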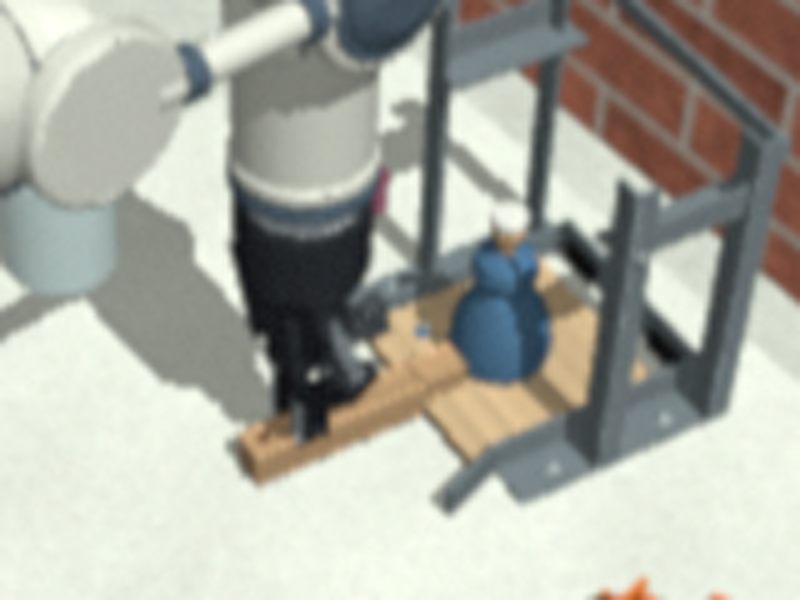

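{"api": "arm_command", "payload": {"linear": [[0.02,0,0],[0.04,0,0],[0.06,-0.01,0],[0.08,-0.01,0],[0.1,-0.01,0],[0.12,-0.01,0],[0.12,-0.01,0]], "rotation": [[0,0,0],[0,0,0],[0,0,0],[0,0,0],[0,0,0],[0,0,0],[0,0,0]], "jaw": [15,15,15,15,15,15,15]}}

```text
time_s: 25.05
tool_pos: [0.6547, 0.1242, 0.0031]
ee_rot: [-179.8, -0.3, 172.9]
force: [-8.0, 0.3, 5.8]
opening: 0.22
```

```bash
cat > look.py <<'E'
from h import *
import sys
o=st();a=get_image("side");b=get_image("top")
v=fitboard(b,(o["tool_pos"][0]+.144,o["tool_pos"][1]-.0147),-5.2)
print("rack mm",inrack(v[0])*1000,"front",inrack(T(v[0],v[1])([.065,0,0])[0])[0]*1000,"dyaw",v[1]+5.2)
c=cv2.resize(a[140:200,235:300],(0,0),fx=8,fy=8,interpolation=2)
cv2.imwrite(f"pics/{sys.argv[1]}.png",np.clip(c*1.5,0,255).astype(np.uint8))
E
python3 look.py c1
```

```text
{'time_s': 25.05, 'tool_pos': [0.6547, 0.1242, 0.0031], 'ee_rot': [-179.8455, -0.3118, 172.8593], 'force': [-7.9611, 0.2604, 5.7817], 'moment': [0.2186, 1.2784, 0.1216], 'opening': 0.2198}
fit top [0.7992 0.1093] -5.12 -0.403
rack mm [60.5146145  -0.46937036] front 125.51454919932884 dyaw 0.08121282089186366
```

View pics/c1.png

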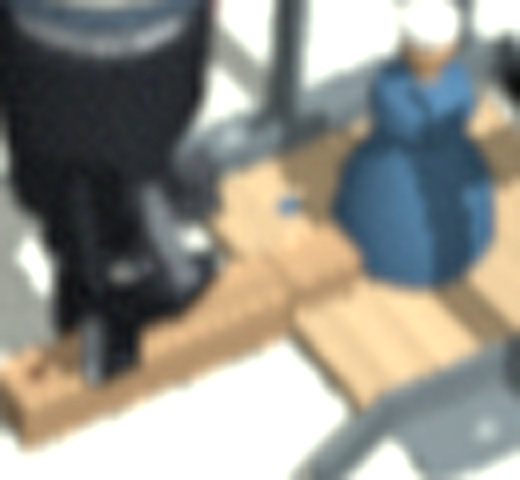

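{"api": "arm_command", "payload": {"linear": [[0.02,0,0],[0.04,0,0],[0.06,-0.01,0],[0.08,-0.01,0],[0.08,-0.01,0]], "rotation": [[0,0,0],[0,0,0],[0,0,0],[0,0,0],[0,0,0]], "jaw": [15,15,15,15,15]}}

```text
time_s: 25.78
tool_pos: [0.6588, 0.1238, 0.0031]
ee_rot: [-179.9, -0.3, 172.9]
force: [-7.1, 0.6, 6.9]
opening: 0.221
```

```bash
python3 look.py c2
```

```text
{'time_s': 25.775, 'tool_pos': [0.6588, 0.1238, 0.0031], 'ee_rot': [-179.8513, -0.3072, 172.8624], 'force': [-7.1261, 0.6283, 6.85], 'moment': [0.2092, 1.2816, 0.0627], 'opening': 0.2214}
fit top [0.8035 0.109 ] -5.23 -0.399
rack mm [64.80768816 -0.43066816] front 129.80767941875553 dyaw -0.029710516564803946
```

View pics/c2.png

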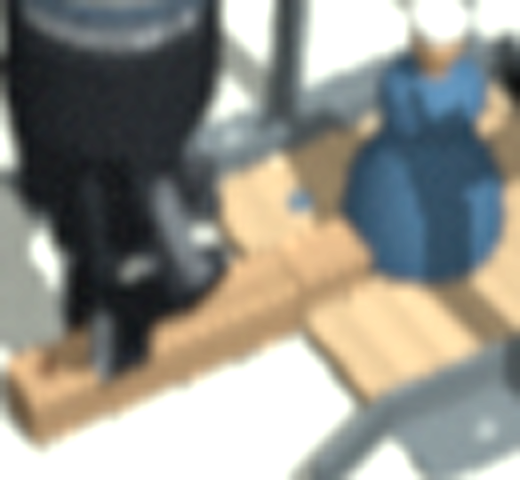

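{"api": "arm_command", "payload": {"linear": [[0.02,0,0],[0.04,0,0],[0.05,0,0],[0.05,0,0]], "rotation": [[0,0,0],[0,0,0],[0,0,0],[0,0,0]], "jaw": [15,15,15,15]}}

```text
time_s: 26.38
tool_pos: [0.6612, 0.1237, 0.0031]
ee_rot: [-179.8, -0.3, 172.9]
force: [-8.3, 0.7, 6.7]
opening: 0.219
```

{"api": "arm_command", "payload": {"linear": [[0.01,0,0],[0.02,0,0],[0.03,0,0],[0.03,0,0]], "rotation": [[0,0,0],[0,0,0],[0,0,0],[0,0,0]], "jaw": [15,15,15,15]}}

```text
time_s: 26.88
tool_pos: [0.6629, 0.1237, 0.0031]
ee_rot: [-179.8, -0.3, 172.9]
force: [-8.1, 1.0, 6.5]
opening: 0.224
```

```bash
python3 look.py c3
python3 - <<'E'
from h import *
cv2.imwrite("pics/w13.png",cv2.resize(get_image("wrist")[190:384,256:512],(0,0),fx=3,fy=3))
E
```

```text
{'time_s': 26.875, 'tool_pos': [0.6629, 0.1237, 0.0031], 'ee_rot': [-179.8457, -0.2853, 172.8533], 'force': [-8.0681, 1.0116, 6.504], 'moment': [0.1318, 1.1992, 0.0874], 'opening': 0.2243}
fit top [0.8082 0.1087] -5.77 -0.385
rack mm [69.48858301 -0.28358295] front 134.48535784328155 dyaw -0.5707667343360159
```

View pics/c3.png

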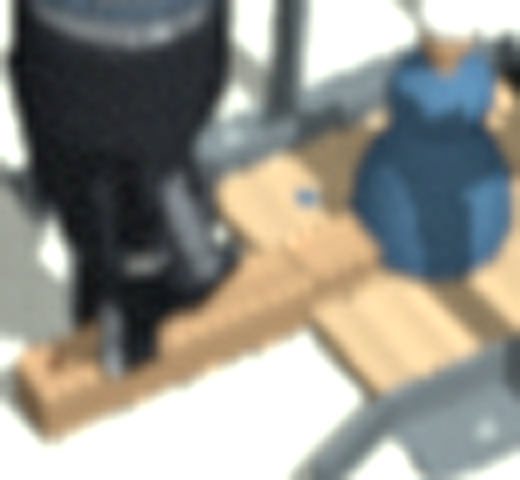

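View pics/w13.png

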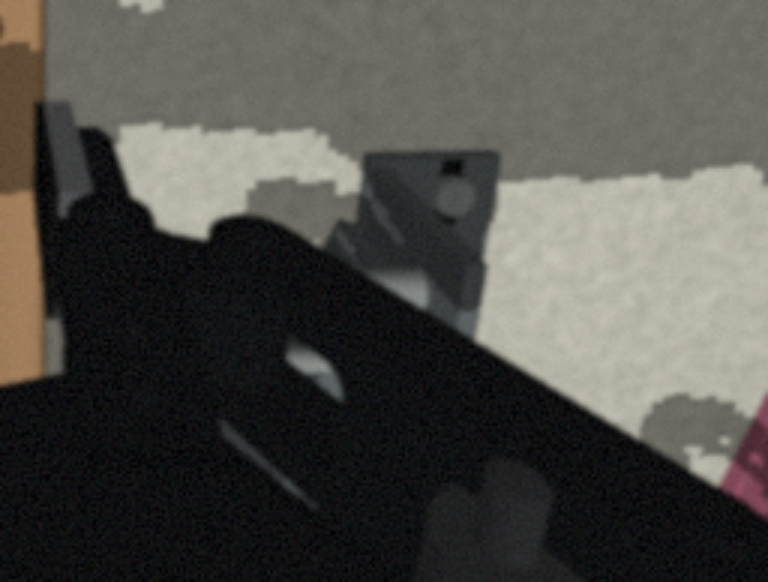

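{"api": "arm_command", "payload": {"linear": [[0.01,0,0],[0.02,0,0],[0.02,0,0]], "rotation": [[0,0,0],[0,0,0],[0,0,0]], "jaw": [15,15,15]}}

```text
time_s: 27.4
tool_pos: [0.6639, 0.1236, 0.0031]
ee_rot: [-179.8, -0.3, 172.9]
force: [-7.6, 0.6, 7.4]
opening: 0.222
```

{"api": "arm_command", "payload": {"linear": [[0.01,0,0],[0.02,0,0],[0.02,0,0]], "rotation": [[0,0,0],[0,0,0],[0,0,0]], "jaw": [15,15,15]}}

```text
time_s: 27.78
tool_pos: [0.6649, 0.1236, 0.0031]
ee_rot: [-179.8, -0.3, 172.9]
force: [-7.4, 0.8, 6.1]
opening: 0.22
```

```bash
python3 look.py c4
python3 - <<'E'
from h import *
for n in("top","side"):
    print(n,[(round(r["confidence"],2),np.round(r["rect"]).tolist()) for r in (get_image(n),trace(n,"catch"))[1]])
E
```

```text
{'time_s': 27.775, 'tool_pos': [0.6649, 0.1236, 0.0031], 'ee_rot': [-179.8411, -0.287, 172.8562], 'force': [-7.4022, 0.8329, 6.0938], 'moment': [0.2031, 1.2217, 0.0895], 'opening': 0.22}
fit top [0.8109 0.1085] -5.8 -0.387
rack mm [72.20361436 -0.27591704] front 137.19999835229802 dyaw -0.6043627911934824
top []
side []
```

View pics/c4.png

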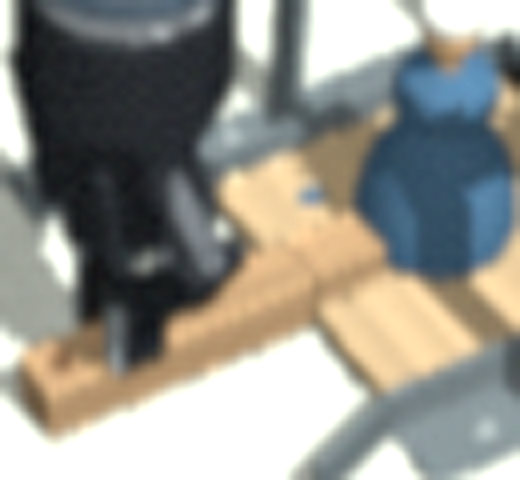

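Tail now about +6 mm, past every possible nose position, with no stop contact (force steady at 7–8 N). Drawing back gently in small steps to find the catch.

{"api": "arm_command", "payload": {"linear": [[-0.01,0,0],[-0.02,0,0],[-0.03,0,0],[-0.04,0,0],[-0.05,0,0],[-0.06,0,0],[-0.06,0,0]], "rotation": [[0,0,0],[0,0,0],[0,0,0],[0,0,0],[0,0,0],[0,0,0],[0,0,0]], "jaw": [15,15,15,15,15,15,15]}}

```text
time_s: 28.95
tool_pos: [0.6649, 0.1245, 0.0041]
ee_rot: [180.0, 0.1, 172.9]
force: [3.3, -1.6, 1.6]
opening: 0.214
```

{"api": "arm_command", "payload": {"linear": [[-0.01,0,0],[-0.02,0,0],[-0.03,0,0],[-0.04,0,0],[-0.04,0,0]], "rotation": [[0,0,0],[0,0,0],[0,0,0],[0,0,0],[0,0,0]], "jaw": [15,15,15,15,15]}}

```text
time_s: 29.58
tool_pos: [0.662, 0.1249, 0.0038]
ee_rot: [180.0, 0.0, 172.9]
force: [5.1, 0.9, 2.7]
opening: 0.214
```

{"api": "arm_command", "payload": {"linear": [[-0.01,0,0],[-0.02,0,0],[-0.02,0,0]], "rotation": [[0,0,0],[0,0,0],[0,0,0]], "jaw": [15,15,15]}}

```text
time_s: 29.95
tool_pos: [0.6609, 0.1247, 0.0038]
ee_rot: [180.0, -0.0, 172.9]
force: [5.0, 0.5, 1.6]
opening: 0.22
```

{"api": "arm_command", "payload": {"linear": [[-0.01,0,0],[-0.02,0,0],[-0.02,0,0]], "rotation": [[0,0,0],[0,0,0],[0,0,0]], "jaw": [15,15,15]}}

```text
time_s: 30.32
tool_pos: [0.66, 0.1246, 0.0038]
ee_rot: [-180.0, -0.0, 172.9]
force: [4.0, 0.3, 1.8]
opening: 0.217
```

{"api": "arm_command", "payload": {"linear": [[-0.01,0,0],[-0.02,0,0],[-0.02,0,0]], "rotation": [[0,0,0],[0,0,0],[0,0,0]], "jaw": [15,15,15]}}

```text
time_s: 30.7
tool_pos: [0.659, 0.1246, 0.0038]
ee_rot: [-180.0, -0.0, 172.9]
force: [4.6, -0.4, 2.1]
opening: 0.216
```

{"api": "arm_command", "payload": {"linear": [[-0.01,0,0],[-0.02,0,0],[-0.03,0,0],[-0.03,0,0]], "rotation": [[0,0,0],[0,0,0],[0,0,0],[0,0,0]], "jaw": [15,15,15,15]}}

```text
time_s: 31.2
tool_pos: [0.6577, 0.1246, 0.0038]
ee_rot: [180.0, 0.0, 172.9]
force: [4.6, -0.3, 1.2]
opening: 0.215
```

{"api": "arm_command", "payload": {"linear": [[-0.01,0,0],[-0.02,0,0],[-0.02,0,0]], "rotation": [[0,0,0],[0,0,0],[0,0,0]], "jaw": [15,15,15]}}

```text
time_s: 31.58
tool_pos: [0.6576, 0.1247, 0.0039]
ee_rot: [180.0, 0.2, 172.9]
force: [8.9, -0.5, -0.4]
opening: 0.216
```

{"api": "arm_command", "payload": {"linear": [[-0.01,0,0],[-0.02,0,0],[-0.02,0,0]], "rotation": [[0,0,0],[0,0,0],[0,0,0]], "jaw": [15,15,15]}}

```text
time_s: 31.95
tool_pos: [0.6576, 0.1247, 0.004]
ee_rot: [179.9, 0.3, 172.9]
force: [12.0, 0.5, -2.0]
opening: 0.215
```

{"api": "arm_command", "payload": {"linear": [[-0.01,0,0],[-0.02,0,0],[-0.02,0,0]], "rotation": [[0,0,0],[0,0,0],[0,0,0]], "jaw": [15,15,15]}}

```text
time_s: 32.33
tool_pos: [0.6575, 0.1247, 0.0042]
ee_rot: [179.9, 0.4, 172.9]
force: [15.8, 0.3, -2.9]
opening: 0.217
```

```bash
python3 look.py c5
```

```text
{'time_s': 32.325, 'tool_pos': [0.6575, 0.1247, 0.0042], 'ee_rot': [179.9134, 0.405, 172.8867], 'force': [15.8135, 0.3441, -2.8565], 'moment': [0.1504, -2.7204, 0.0598], 'opening': 0.2171}
fit top [0.8013 0.1092] -5.16 -0.397
rack mm [62.63914845 -0.41799504] front 127.63913518317186 dyaw 0.03660831402949505
```

View pics/c5.png

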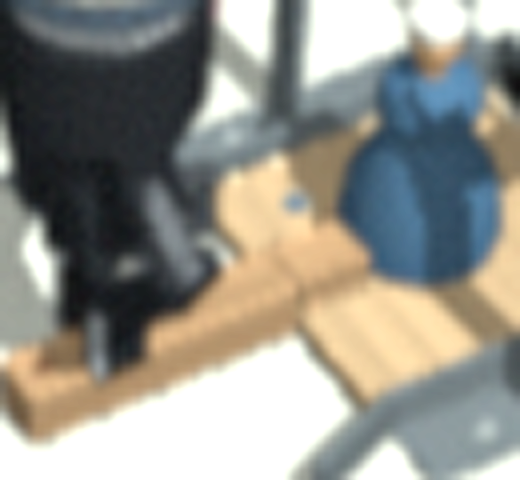

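The catch holds: the tool stayed at 0.6575 while the pull rose 4.6 → 15.8 N. Easing to about a kilogram and holding steady.

{"api": "arm_command", "payload": {"linear": [[0.02,0,0],[0.02,0,0],[0.02,0,0],[0.02,0,0]], "rotation": [[0,0,0],[0,0,0],[0,0,0],[0,0,0]], "jaw": [15,15,15,15]}}

```text
time_s: 32.92
tool_pos: [0.6575, 0.1247, 0.0041]
ee_rot: [179.9, 0.3, 172.9]
force: [12.1, 1.0, -1.1]
opening: 0.215
```

{"api": "arm_command", "payload": {"linear": [[0,0,0],[0,0,0],[0,0,0],[0,0,0],[0,0,0],[0,0,0],[0,0,0],[0,0,0],[0,0,0],[0,0,0]], "rotation": [[0,0,0],[0,0,0],[0,0,0],[0,0,0],[0,0,0],[0,0,0],[0,0,0],[0,0,0],[0,0,0],[0,0,0]], "jaw": [15,15,15,15,15,15,15,15,15,15]}}

```text
time_s: 34.17
tool_pos: [0.6575, 0.1247, 0.004]
ee_rot: [179.9, 0.3, 172.9]
force: [12.6, -0.4, -2.2]
opening: 0.216
```

{"api": "arm_command", "payload": {"linear": [[0.02,0,0],[0.04,0,0],[0.05,0,0],[0.05,0,0]], "rotation": [[0,0,0],[0,0,0],[0,0,0],[0,0,0]], "jaw": [15,15,15,15]}}

```text
time_s: 34.67
tool_pos: [0.6576, 0.1247, 0.0039]
ee_rot: [-180.0, -0.0, 172.9]
force: [1.4, 0.2, 4.0]
opening: 0.218
```

{"api": "arm_command", "payload": {"linear": [[0,0,0],[0,0,0],[0,0,0],[0,0,0],[0,0,0],[0,0,0],[0,0,0],[0,0,0]], "rotation": [[0,0,0],[0,0,0],[0,0,0],[0,0,0],[0,0,0],[0,0,0],[0,0,0],[0,0,0]], "jaw": [20,24,28,32,36,40,40,40], "squeeze": 20}}

```text
time_s: 35.67
tool_pos: [0.658, 0.1247, 0.0038]
ee_rot: [180.0, 0.0, 172.9]
force: [-0.6, 0.0, 0.7]
opening: 0.47
```

```bash
python3 look.py c6
python3 - <<'E'
from h import *
cv2.imwrite("pics/w14.png",cv2.resize(get_image("wrist"),(0,0),fx=1.5,fy=1.5))
E
```

```text
{'time_s': 35.675, 'tool_pos': [0.658, 0.1247, 0.0038], 'ee_rot': [179.999, 0.0018, 172.9048], 'force': [-0.5607, 0.0375, 0.7498], 'moment': [-0.0101, 0.0204, -0.0175], 'opening': 0.4705}
fit top [0.8014 0.1092] -5.34 -0.395
rack mm [62.64751658 -0.43693945] front 127.64731723640904 dyaw -0.14190127061077185
```

View pics/w14.png

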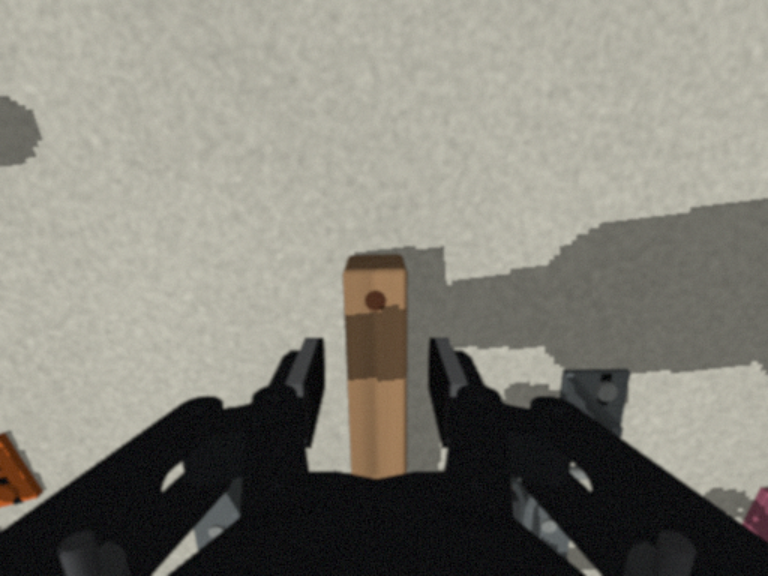

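View pics/c6.png

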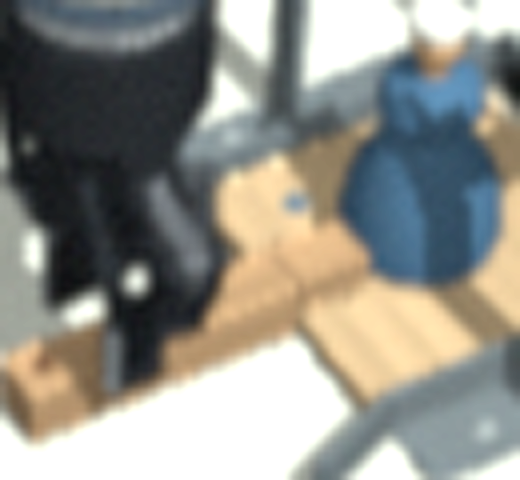

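Jaws are clear of the handle on both sides (wrist 324 | 345–407 | 430). Lifting straight up, then back.

{"api": "arm_command", "payload": {"linear": [[0,0,0.1],[0,0,0.3],[0,0,0.7],[-0.1,0,1.2],[-0.5,0,1.7],[-1.1,0,2.2],[-1.8,0,2.6],[-2.6,0,3.0],[-3.4,0,3.4],[-4.0,0,3.6],[-4.2,0,3.6],[-4.2,0,3.6]], "rotation": [[0,0,0],[0,0,0],[0,0,0],[0,0,0],[0,0,0],[0,0,0],[0,0,0],[0,0,0],[0,0,0],[0,0,0],[0,0,0],[0,0,0]], "jaw": [40,40,40,40,40,40,40,40,40,40,40,40]}}

```text
time_s: 37.33
tool_pos: [0.4482, 0.1247, 0.1845]
ee_rot: [180.0, 0.1, 172.9]
force: [1.0, -0.5, -0.6]
opening: 0.465
```

Run:
```python
from h import *
o=st()
im=get_image("top");v=fitboard(im,(.8014,.1092),-5.2);print(inrack(v[0])*1000,v[1]+5.2)
overlay("top",im,racklines((.739,.1153),-5.2),(165,70,295,190),6,"pics/z_top.png",1.3)
overlay("side",get_image("side"),[],(225,110,345,210),6,"pics/z_side.png",1.3)
```

```text
{'time_s': 37.325, 'tool_pos': [0.4482, 0.1247, 0.1845], 'ee_rot': [179.9722, 0.1006, 172.9139], 'force': [1.0076, -0.5339, -0.5545], 'moment': [0.0242, -0.0104, -0.0631], 'opening': 0.4651}
fit top [0.8012 0.1091] -5.16 -0.403
[62.50462802 -0.53471412] 0.04170165752674215
```

View pics/z_top.png

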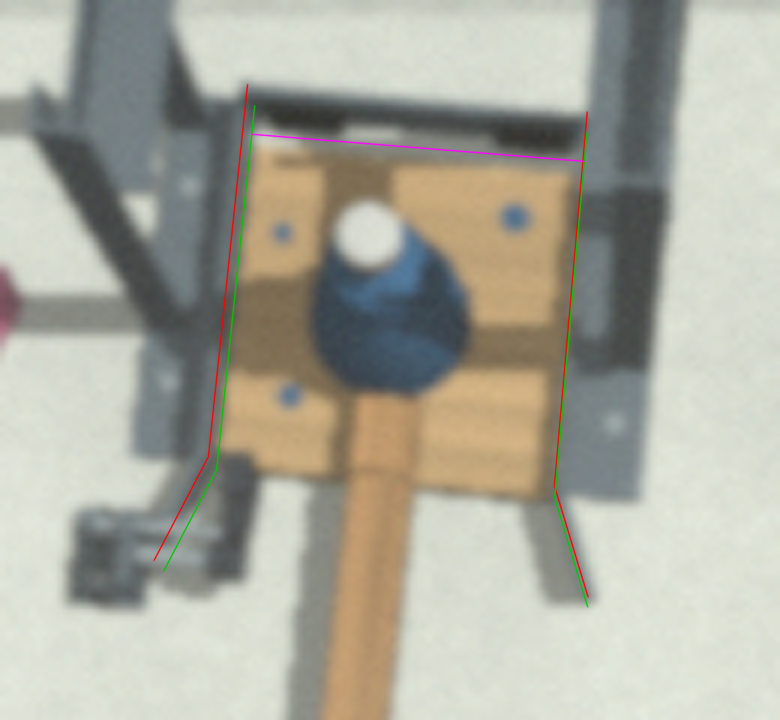

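View pics/z_side.png

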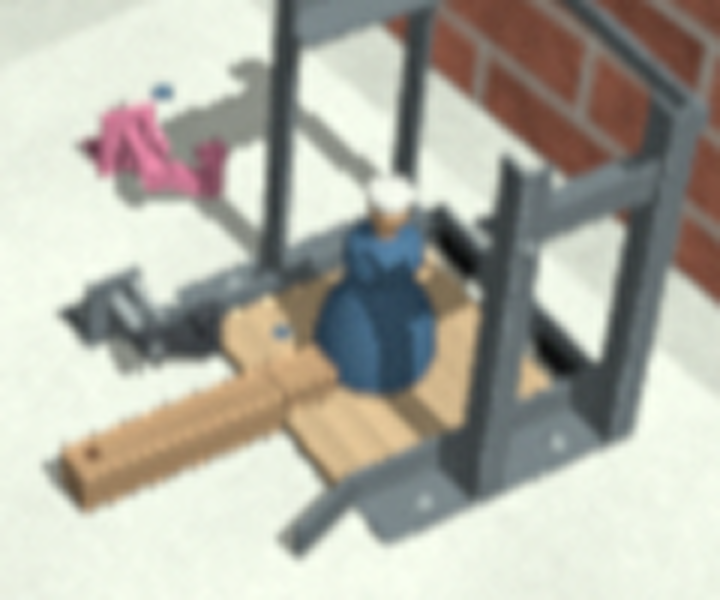

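The board sits in the bay, tail at about −2.5 mm. The catch is down behind its tail edge (top (240,520), side (200,335)), in the same place as before insertion, and the figure is standing. Handing in.

```bash
python3 -c "
from cell import *
print(hand_in())"
```

```text
the job is handed in; nothing more can be done
None
```

The board is in the bottom bay behind the dropped catch with the figure still standing, and the job is handed in at about 37 s of the 72 s allowed.

- **Insertion:** I gripped the board by its handle, lined it up with the bay (within about 0.5 mm and 0.2° going in), and pushed at 6–9 N. Its front edge lifted the catch, and there was no jam or sign of touching the back stop.
- **Pull test:** Drawing back slid freely at about 4–5 N, then stopped dead on the catch. The pull peaked briefly at 15.8 N. I eased it to 12–12.6 N, slightly over a kilogram's worth, and held it there for almost 2 s with no movement. Then I relaxed the pull, let go, lifted straight up and backed away.
- **Last checks:** Both camera views show the catch down behind the board's tail edge, the figure upright and the robot touching nothing. The jar, pot and other figure were never touched.

**What did not go cleanly:**
- The board turned about 3–4° in the grip during the first sideways move. I corrected this before it reached the rack mouth.
- The gripper hid the catch at the moment it dropped, so I confirmed the drop by the pull and by the pictures after letting go.
- The last board-position fit, at full depth, read the front edge as touching the stop, but the force showed no contact.

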